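# Set up a scroll roller for gluing

### The job

Get the picture scroll's roller ready for gluing: turn the roller in its V-cradle until the planed flat faces straight up, then let it go and leave it seated. Lay the wooden slip along the middle of the flat, and set the closed tin squarely on the slip as a weight, its length along the roller. Set things down, do not let them fall, and leave the rest of the table where it stands.

Things in the scene. Friction and masses are not known exactly. Their poses are not given: they have to be found in the camera images.
- roller_centre (a point): Centre of the roller, on its axis, with the axes of flat. Loose round dark-stained wooden bar 52 mm across, 200 long, about 0.27 kg, lying in the V-cradle's groove, which carries its middle 84 mm: at least 48 mm of each end overhangs freely and can be gripped across the diameter. It turns in the groove with friction and stays at whatever angle it is left.
- flat (a point): Middle of the roller's planed flat: bare pale wood, as long as the roller, 31 mm wide, 20.5 mm from the roller's axis. x runs along the roller; z points straight out of the flat and has to be turned to vertical: at the start it leans 40 to 92 degrees from up, to the far side of the cradle.
- groove (a point): V-cradle: pale wooden block fixed to the table, 84 mm long along its groove, 92 mm across, top 73 mm above the table, with a 90 degree V 28 mm deep, on a plywood base 96 x 150 mm, 14 mm thick. The point is the middle of the groove at the height of a seated roller's axis, 82 mm above the table; x runs along the groove, z up.
- slip_centre (a point): Centre of the wooden slip, a plain pale batten 150 x 26 mm and 15 mm thick, 45 g, lying loose on the table; x runs along its length, z up. At the end it lies lengthwise on the flat, its middle over the flat's middle.
- tin_centre (a point): Centre of the closed watercolour tin, bare metal, 120 x 56 mm and 24 mm high, about 0.26 kg, lying loose on the table; x runs along its length, z up. At the end it stands flat on the slip, its middle over the slip's middle, its length along the roller.
- brush_crock: Bystander to leave alone: white crock with brushes, 86 mm across; origin under its middle.
- mug: Bystander to leave alone: black mug, 80 mm across, 95 mm high; origin under its middle.
- glue_bottle: Bystander to leave alone: white glue bottle, 42 mm across, 115 mm high; origin under its middle.
- gesso_jar: Bystander to leave alone: white lidded jar, 74 mm across, 75 mm high; origin under its middle.
- pan: Bystander to leave alone: steel loaf pan, 160 x 100 x 60 mm; origin under its middle.
- tape: Bystander to leave alone: roll of paper tape lying flat, 96 mm across, 24 mm high; origin under its middle.
- scissors: Bystander to leave alone: scissors lying flat, about 150 mm long, 10 mm high; origin under its middle.
Things that resemble listed ones, but are neither listed nor needed, are in the scene too. There is more than one size of the part that bears roller_centre; the job needs the larger.

How it is judged:
On the way, in this order (a step that is already met when the one before it is completed fails the run):
1. the roller lies seated in the cradle with its flat facing up, let go (angle between flat's own z axis and vertical below 0.12 rad and y of roller_centre in the frame of groove between -0.004 and 0.004 m and z of roller_centre in the frame of groove between -0.004 and 0.004 m and x of roller_centre in the frame of groove between -0.03 and 0.03 m and contact force between the fingers and roller below 0.1 N), for 0.3 s.
2. the slip lies along the middle of the flat, let go (angle between flat's own z axis and vertical below 0.12 rad and y of roller_centre in the frame of groove between -0.004 and 0.004 m and z of roller_centre in the frame of groove between -0.004 and 0.004 m and x of roller_centre in the frame of groove between -0.03 and 0.03 m and x of slip_centre in the frame of flat between -0.02 and 0.02 m and y of slip_centre in the frame of flat between -0.007 and 0.007 m and z of slip_centre in the frame of flat between 0.0045 and 0.0105 m and angle between the x axis of slip_centre and the x axis of flat, either way round below 0.1 rad and contact force between the fingers and slip below 0.1 N), for 0.2 s.
At the end, for the whole second after the job is handed in: Roller seated in the cradle (4 mm sideways and in height, 30 mm along), flat within 7 deg of straight up; slip flat on it, within 20 mm along and 7 mm across of its middle and 6 deg; tin flat on the slip, within 15 mm along and 10 mm across of its middle and 8 deg; all at rest (angle between flat's own z axis and vertical below 0.12 rad and y of roller_centre in the frame of groove between -0.004 and 0.004 m and z of roller_centre in the frame of groove between -0.004 and 0.004 m and x of roller_centre in the frame of groove between -0.03 and 0.03 m and x of slip_centre in the frame of flat between -0.02 and 0.02 m and y of slip_centre in the frame of flat between -0.007 and 0.007 m and z of slip_centre in the frame of flat between 0.0045 and 0.0105 m and angle between the x axis of slip_centre and the x axis of flat, either way round below 0.1 rad and x of tin_centre in the frame of slip_centre between -0.015 and 0.015 m and y of tin_centre in the frame of slip_centre between -0.01 and 0.01 m and z of tin_centre in the frame of flat between 0.024 and 0.03 m and angle between the x axis of tin_centre and the x axis of slip_centre, either way round below 0.14 rad and linear speed of each of roller, slip, tin below 0.02 m/s); the robot touches nothing.
It fails at once if the roller, the slip or the tin is let fall (moves faster than 0.6 m/s while not held) ((linear speed of roller above 0.6 m/s and contact force between the fingers and roller below 0.1 N) or (linear speed of slip above 0.6 m/s and contact force between the fingers and slip below 0.1 N) or (linear speed of tin above 0.6 m/s and contact force between the fingers and tin below 0.1 N)).
It fails at once if a bystander is pushed more than 30 mm from its place (distance of any of brush_crock, mug, glue_bottle, gesso_jar, pan, tape, scissors from where it was at the start of the episode above 0.03 m).
It also fails if it takes over 72 s, if anything falls off the work surface, if the arm or the gripper's body presses on something with over 40 N, if the wrist force passes 120 N, or if a joint passes its speed limit or range.

### The arm

A 6-joint arm with a two-finger parallel gripper is mounted at the origin on the work surface. World frame = base frame: x ahead of the robot, y to its left, z up, the work surface at z = 0. Lengths are in m, angles in rad, forces in N, time in s.
With the tool pointing down it reaches from about 0.25 to 0.775 m from the base axis. Payload 4 kg.
Tool frame: the origin (TCP) lies where the fingers leave the gripper's body, on its centre line; the fingertips stand 97 mm ahead of it and the grasp point (between the pads) lies 78 mm ahead of it; z points along the fingers, y is the line along which they close (so a half turn about z gives the same grasp; the last joint's range is limited). The gripper opens to 94 mm and grips with 3 to 60 N. Pads are 16 mm wide; open, the fingers measure 119 mm over their backs; the gripper's body (75 mm by 177 mm) begins 78 mm behind the grasp point.
Start: joints at [1.216, 0.087, 1.371, -0, 1.684, -0.103], TCP at [0.137, 0.533, 0.303] pointing down, gripper open.
Joint ranges: [-3.1, 3.1], [-0.76, 2.03], [0.27, 2.55], [-1.08, 4.22], [0.17, 2.65], [-2.57, 2.57]. Speed limits (rad/s): [2.79, 2.79, 3.14, 3.14, 3.14, 3.14].

### API

Orientations are given as [roll, pitch, yaw] about the fixed x, y, z axes, in that order (R = Rz(yaw) Ry(pitch) Rx(roll)).
In Python, from bench import robot, eyes gives the robot as it stands. The module is installed in compiled form; this text tells all that it offers.
- The arm moves only by the tool carry_out, never from a script. Its argument "deltas" is a list of rows, each an object of numbers: "dx", "dy", "dz": the shift along the tool's x, y, z each as a share of 0.02 m, from -1 to 1; "wx", "wy", "wz": the turn, a rotation vector about the tool's x, y, z each as a share of 0.12 rad, from -1 to 1; "gripper": the closure in counts, from 0 (fully open) to 255 (shut). In form: [{"dx": .., "dy": .., "dz": .., "wx": .., "wy": .., "wz": .., "gripper": ..}, ...]. A call has 1 to 20 rows; each row shifts and turns the commanded pose from where the row before left it, along the tool's axes as they then stand; what a row does not reach is not made up. A row lasts 1/12 s, in which the tool goes at most 41.7 mm and 7.16 degrees, less where a joint would pass 70% of its speed; a pose out of reach is approached as far as the arm can. A call with a number of a shift or a turn outside -1 to 1 is refused whole. A call with a gripper value outside its range is refused whole. The fingers move at their own pace and stop on an object; the grip force is fixed at half the most. Time passes only in rows, so rows that do not move let the fingers close. It gives the time, the measured TCP pose, the force, the opening and the grip force at its end, in the units of the state.
- robot.get_obs(): the state, without advancing time (a new reading comes with each control period).
- eyes.snapshot(name): name is "side" or "top" or "wrist"; returns the picture (400x640x3 uint8, red, green, blue); there is no depth.
- eyes.get_calibration(name): a dict with "fovy" (degrees; the focal length in pixels is half the picture's height over the tangent of half this angle, whatever the lens; pixels are square), "cx", "cy" (the principal point, pixels), "k1" (the pictures are not rectified: a ray, as slopes to the right and down, at radius r is drawn at 1 + k1 r^2 times it, then the intrinsics apply), "R" (3x3) and "t" (3): a world point X has camera coordinates R X + t. Camera axes: x right, y down, z forward; pixel columns grow to the right and rows downward; lengths in m; the calibration is good to about 2 mm. A picture is of the moment at which its call begins: read the wrist's pose just before it. get_calibration takes no time and is no camera call; for the wrist camera it gives the pose at the moment of the call.
- robot.close_job(): hands the job in; it is judged then, once.
The state is a dict: "time": time; "joint_positions": joint angles; "qvel": joint speeds; "joint_torque": joint torques, N m; "tool_pos": TCP position; "ee_rot": TCP orientation; "wrist_force": force on the tool from outside, world axes, zero at the start; "wrist_torque": the same for the moment, N m; "width": finger opening in m; "finger_force": force on a finger pad.
Only numpy, scipy, OpenCV 4.12 (cv2) and the standard library are available. Lean on these libraries where they do the work, as an engineer would, in place of code of your own. Each camera call takes 0.05 s, during which the arm holds its last target. There are 200 camera calls.

## Working session

There is one attempt and no reset: what is moved stays moved. The work goes in short steps, Python scripts to look and compute and a tool call to move; the robot and the scene stay as the last step left them, time stands still between calls to the robot, and variables do not carry over. Pictures are saved under pics/ and viewed, at most 10 in all, crops included, and the job is handed in when it is done.

Besides the shell and the picture viewer there is one more tool, called in YAML: its name, and indented under it one key for each argument. carry_out: Moves the arm, as the interface text tells. Shift numbers are shares of 0.02 m and turn numbers shares of 0.12 rad, none past 1 either way. Its arguments: {"type":"object","properties":{"deltas":{"type":"array","items":{"type":"object","properties":{"dx":{"type":"number"},"dy":{"type":"number"},"dz":{"type":"number"},"wx":{"type":"number"},"wy":{"type":"number"},"wz":{"type":"number"},"gripper":{"type":"number"}}}}},"required":["deltas"]}

```bash
mkdir -p pics; cat > h.py <<'E'
import numpy as np, cv2
from bench import robot, eyes
def K(c):
    f=200/np.tan(np.radians(c["fovy"])/2); return f
def ray(c,u,v):
    f=K(c); d=np.array([(u-c["cx"])/f,(v-c["cy"])/f]); s=d.copy()
    for _ in range(20): s=d/(1+c["k1"]*(s@s))
    R=np.array(c["R"]); t=np.array(c["t"]); 
    r=R.T@np.array([s[0],s[1],1]); return -R.T@t, r/np.linalg.norm(r)
def atz(c,u,v,z):
    o,r=ray(c,u,v); return o+r*(z-o[2])/r[2]
def tri(*cuv):
    A=0;b=0
    for c,u,v in cuv:
        o,r=ray(c,u,v); P=np.eye(3)-np.outer(r,r); A=A+P; b=b+P@o
    p=np.linalg.solve(A,b); return p,[np.linalg.norm((np.eye(3)-np.outer(r,r))@(p-o)) for o,r in (ray(*x) for x in cuv)]
def proj(c,X):
    p=np.array(c["R"])@np.array(X)+np.array(c["t"]); s=p[:2]/p[2]; s=s*(1+c["k1"]*(s@s)); return s*K(c)+[c["cx"],c["cy"]]
def snap(n,f):
    c=eyes.get_calibration(n); im=eyes.snapshot(n); cv2.imwrite(f"pics/{f}.png",im[:,:,::-1]); np.save(f"pics/{f}.npy",c,allow_pickle=True); return c
def cal(f): return np.load(f"pics/{f}.npy",allow_pickle=True).item()
def grid(im,x0,y0,s):
    for x in range(x0-x0%20+20,x0+im.shape[1]//s,20):
        cv2.putText(im,str(x),((x-x0)*s,8),0,.3,(0,0,255)); cv2.line(im,((x-x0)*s,9),((x-x0)*s,14),(0,0,255))
    for y in range(y0-y0%20+20,y0+im.shape[0]//s,20):
        cv2.putText(im,str(y),(0,(y-y0)*s+3),0,.3,(0,0,255)); cv2.line(im,(20,(y-y0)*s),(25,(y-y0)*s),(0,0,255))
    return im
def crop(f,x0,y0,x1,y1,s,out):
    im=cv2.imread(f"pics/{f}.png")[y0:y1,x0:x1]; im=cv2.resize(im,None,fx=s,fy=s,interpolation=cv2.INTER_CUBIC); cv2.imwrite(f"pics/{out}.png",grid(im,x0,y0,s))
E
python3 - <<'E'
from h import *
for n in("top","side","wrist"):
    c=snap(n,n+"0"); print(n,c["fovy"],c["k1"],-np.array(c["R"]).T@c["t"],np.array(c["R"])[2])
a=[cv2.imread(f"pics/{n}0.png") for n in("top","side")]
for x in a: grid(x,0,0,1)
cv2.imwrite("pics/t.png",a[0]);cv2.imwrite("pics/s.png",a[1])
print(robot.get_obs())
E
```

```text
top 53.848831910730375 -0.04292234557078121 [0.38975189 0.02468338 1.32440403] [ 0.15052991 -0.0089388  -0.98856504]
side 47.35806916149568 -0.08148018534094964 [-0.12652409 -0.84238378  0.95139271] [ 0.50212554  0.61323743 -0.60976209]
wrist 68.95910657321268 -0.053529910161465286 [0.06934119 0.54918631 0.383047  ] [ 0.23414829 -0.06314222 -0.97014826]
{'time': 0.15, 'joint_positions': array([ 1.21591308e+00,  8.78429025e-02,  1.37186502e+00, -1.08915984e-05,
        1.68360893e+00, -1.03072409e-01]), 'qvel': array([ 0.00035174, -0.00244004, -0.0037009 ,  0.00036164, -0.00074969,
        0.00184998]), 'joint_torque': array([ 1.88585662e-03, -3.40642905e+01, -3.02793825e+01,  7.19349668e-02,
        3.05218971e-02, -1.22356932e-04]), 'tool_pos': array([0.13694477, 0.53242811, 0.30176274]), 'ee_rot': array([-3.13987650e+00, -1.66635185e-04,  2.88978046e+00]), 'wrist_force': array([ 0.17169808,  0.53748245, -0.94793379]), 'wrist_torque': array([-0.01956386,  0.0304179 , -0.01937379]), 'finger_force': 0.0, 'width': 0.09405666578466028}
```

View pics/t.png

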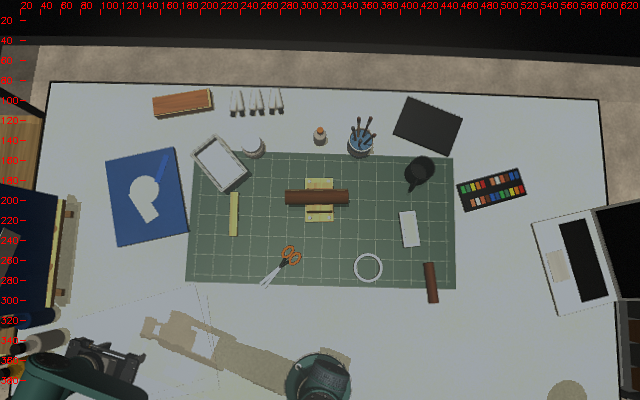

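View pics/s.png

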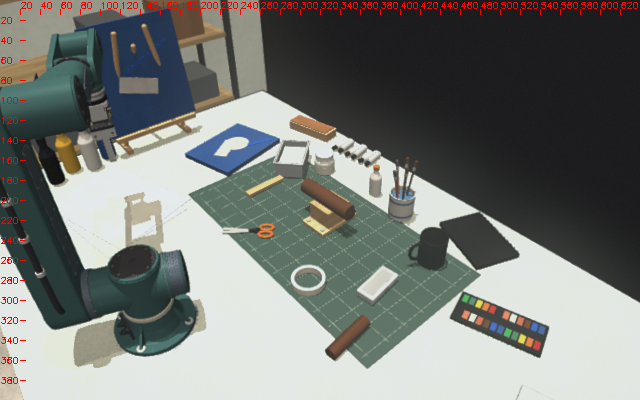

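The top view shows the large roller in the cradle at (317,198). A lone shorter bar, which is the decoy, is at (431,283). The slip is at (234,214), next to the pan. The plain white-metal tin is at (409,229). The open colour palette at (491,190), the wooden box at (182,103) and the black slab at (428,125) are lookalikes for the tin. The side view agrees: roller (327,198), tin (378,285), slip (265,186).

```bash
python3 - <<'E'
from h import *
T=cal("top0");S=cal("side0"); np.set_printoptions(precision=4,suppress=True)
print("roller",tri((T,317,198),(S,327,198)))
for u,v,z in((285,198,.1),(349,198,.1)): print("rend",atz(T,u,v,z))
print("tin",tri((T,409.5,229),(S,378,285)),"slip",tri((T,234,214),(S,265,186)))
for n,u,v,z in(("glue",320,137,.06),("crock",360,147,.05),("mug",419,172,.05),("jar",253,147,.05),("pan",220,163,.04),("tape",368,268,.02),("sciss",283,266,0),("smallr",431,283,.02)): print(n,atz(T,u,v,z))
crop("top0",220,120,380,240,5,"c1")
E
```

```text
roller (array([0.5985, 0.0206, 0.0846]), [np.float64(0.0028064888535076315), np.float64(0.0028064888535076567)])
rend [0.5905 0.1229 0.1   ]
rend [ 0.5966 -0.0787  0.1   ]
tin (array([ 0.5134, -0.2924,  0.0112]), [np.float64(0.0014816176685642879), np.float64(0.0014816176685641881)]) slip (array([0.548 , 0.2998, 0.0031]), [np.float64(0.0017535899908025497), np.float64(0.0017535899908024551)])
glue [0.8068 0.0181 0.06  ]
crock [ 0.7796 -0.1171  0.05  ]
mug [ 0.7    -0.3154  0.05  ]
jar [0.7684 0.2412 0.05  ]
pan [0.7127 0.3504 0.04  ]
tape [ 0.3793 -0.1519  0.02  ]
sciss [0.3779 0.1283 0.    ]
smallr [ 0.3357 -0.3598  0.02  ]
```

View pics/c1.png

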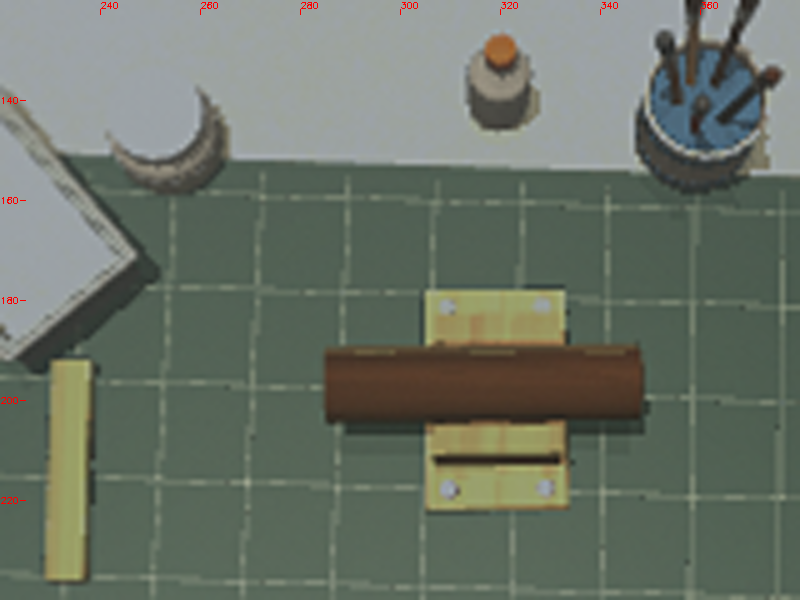

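The close crop confirms the roller spans y from -0.08 to 0.12, which is 0.2 m, so it is the large one. The seated axis is at about x 0.595. The flat faces away at (285–349, 190), so I'll look at the +y end with the wrist camera.

```bash
cat >> h.py <<'E'
from scipy.spatial.transform import Rotation as Ro
def plan(p,R,N=None,start=None):
    """constant body row (shares) taking tool to position p, rotation R"""
    o=robot.get_obs(); p0,R0=(o["tool_pos"],Ro.from_euler("xyz",o["ee_rot"])) if start is None else start
    w=(R0.inv()*R).as_rotvec(); D=R0.inv().apply(np.array(p)-p0)
    for n in ([N] if N else range(1,200)):
        A=sum(Ro.from_rotvec(w*k/n).as_matrix() for k in range(n)); d=np.linalg.solve(A,D)
        if N or (abs(d).max()<.02 and abs(w/n).max()<.12): break
    print(n,"rows d",np.round(d/.02,3),"w",np.round(w/n/.12,3)); return p,R
def down(yaw,tx=0,ty=0):  # tool frame: yaw about world z, then body tilts
    return Ro.from_euler("z",yaw)*Ro.from_euler("x",np.pi)*Ro.from_rotvec([tx,0,0])*Ro.from_rotvec([0,ty,0])
E
python3 - <<'E'
from h import *
s=plan([.45,.38,.30],down(2.2)); plan([.60,.21,.26],down(np.pi/2,0,-.5),start=s)
E
```

```text
18 rows d [-0.979  0.122  0.005] w [-0.001  0.     0.319]
11 rows d [-0.919  0.397  0.39 ] w [ 0.119 -0.366  0.467]
```

carry_out:
  deltas:
    - {"dx":-0.979,"dy":0.122,"wz":0.319,"gripper":0}
    - {"dx":-0.979,"dy":0.122,"wz":0.319,"gripper":0}
    - {"dx":-0.979,"dy":0.122,"wz":0.319,"gripper":0}
    - {"dx":-0.979,"dy":0.122,"wz":0.319,"gripper":0}
    - {"dx":-0.979,"dy":0.122,"wz":0.319,"gripper":0}
    - {"dx":-0.979,"dy":0.122,"wz":0.319,"gripper":0}
    - {"dx":-0.979,"dy":0.122,"wz":0.319,"gripper":0}
    - {"dx":-0.979,"dy":0.122,"wz":0.319,"gripper":0}
    - {"dx":-0.979,"dy":0.122,"wz":0.319,"gripper":0}
    - {"dx":-0.979,"dy":0.122,"wz":0.319,"gripper":0}
    - {"dx":-0.979,"dy":0.122,"wz":0.319,"gripper":0}
    - {"dx":-0.979,"dy":0.122,"wz":0.319,"gripper":0}
    - {"dx":-0.979,"dy":0.122,"wz":0.319,"gripper":0}
    - {"dx":-0.979,"dy":0.122,"wz":0.319,"gripper":0}
    - {"dx":-0.979,"dy":0.122,"wz":0.319,"gripper":0}
    - {"dx":-0.979,"dy":0.122,"wz":0.319,"gripper":0}
    - {"dx":-0.979,"dy":0.122,"wz":0.319,"gripper":0}
    - {"dx":-0.979,"dy":0.122,"wz":0.319,"gripper":0}

```text
invalid input
```

carry_out:
  deltas:
    - {"dx":-0.919,"dy":0.397,"dz":0.39,"wx":0.119,"wy":-0.366,"wz":0.467,"gripper":0}
    - {"dx":-0.919,"dy":0.397,"dz":0.39,"wx":0.119,"wy":-0.366,"wz":0.467,"gripper":0}
    - {"dx":-0.919,"dy":0.397,"dz":0.39,"wx":0.119,"wy":-0.366,"wz":0.467,"gripper":0}
    - {"dx":-0.919,"dy":0.397,"dz":0.39,"wx":0.119,"wy":-0.366,"wz":0.467,"gripper":0}
    - {"dx":-0.919,"dy":0.397,"dz":0.39,"wx":0.119,"wy":-0.366,"wz":0.467,"gripper":0}
    - {"dx":-0.919,"dy":0.397,"dz":0.39,"wx":0.119,"wy":-0.366,"wz":0.467,"gripper":0}
    - {"dx":-0.919,"dy":0.397,"dz":0.39,"wx":0.119,"wy":-0.366,"wz":0.467,"gripper":0}
    - {"dx":-0.919,"dy":0.397,"dz":0.39,"wx":0.119,"wy":-0.366,"wz":0.467,"gripper":0}
    - {"dx":-0.919,"dy":0.397,"dz":0.39,"wx":0.119,"wy":-0.366,"wz":0.467,"gripper":0}
    - {"dx":-0.919,"dy":0.397,"dz":0.39,"wx":0.119,"wy":-0.366,"wz":0.467,"gripper":0}
    - {"dx":-0.919,"dy":0.397,"dz":0.39,"wx":0.119,"wy":-0.366,"wz":0.467,"gripper":0}
    - {"gripper":0}

```text
invalid input
```

```bash
python3 - <<'E'
from h import *
np.set_printoptions(precision=4,suppress=True)
o=robot.get_obs(); c=snap("wrist","w1"); print(o["tool_pos"],o["ee_rot"],o["joint_positions"])
im=cv2.imread("pics/w1.png"); cv2.imwrite("pics/w1g.png",grid(im,0,0,1))
R=Ro.from_euler("xyz",o["ee_rot"]); C=-np.array(c["R"]).T@c["t"]; print("cam in tool",R.inv().apply(C-o["tool_pos"]),R.inv().apply(np.array(c["R"])))
E
```

```text
[0.1369 0.5324 0.3018] [-3.1399 -0.0002  2.8898] [ 1.2159  0.0878  1.3719 -0.      1.6836 -0.1031]
cam in tool [ 0.0697 -0.0007 -0.0814] [[ 0.0001  1.      0.0009]
 [-0.9701  0.0004 -0.2427]
 [-0.2427 -0.0009  0.9701]]
```

View pics/w1g.png

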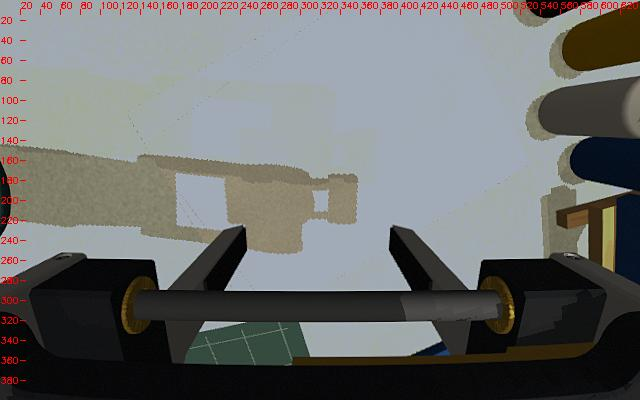

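Both moves were refused, probably because every key is required, so the arm hasn't moved. This wrist view shows only the bare table with the fingertips at (240,230) and (395,230). I'll resend with all the keys.

carry_out:
  deltas:
    - {"dx":-0.98,"dy":0.12,"dz":0,"wx":0,"wy":0,"wz":0.32,"gripper":0}
    - {"dx":-0.98,"dy":0.12,"dz":0,"wx":0,"wy":0,"wz":0.32,"gripper":0}
    - {"dx":-0.98,"dy":0.12,"dz":0,"wx":0,"wy":0,"wz":0.32,"gripper":0}
    - {"dx":-0.98,"dy":0.12,"dz":0,"wx":0,"wy":0,"wz":0.32,"gripper":0}
    - {"dx":-0.98,"dy":0.12,"dz":0,"wx":0,"wy":0,"wz":0.32,"gripper":0}
    - {"dx":-0.98,"dy":0.12,"dz":0,"wx":0,"wy":0,"wz":0.32,"gripper":0}
    - {"dx":-0.98,"dy":0.12,"dz":0,"wx":0,"wy":0,"wz":0.32,"gripper":0}
    - {"dx":-0.98,"dy":0.12,"dz":0,"wx":0,"wy":0,"wz":0.32,"gripper":0}
    - {"dx":-0.98,"dy":0.12,"dz":0,"wx":0,"wy":0,"wz":0.32,"gripper":0}
    - {"dx":-0.98,"dy":0.12,"dz":0,"wx":0,"wy":0,"wz":0.32,"gripper":0}
    - {"dx":-0.98,"dy":0.12,"dz":0,"wx":0,"wy":0,"wz":0.32,"gripper":0}
    - {"dx":-0.98,"dy":0.12,"dz":0,"wx":0,"wy":0,"wz":0.32,"gripper":0}
    - {"dx":-0.98,"dy":0.12,"dz":0,"wx":0,"wy":0,"wz":0.32,"gripper":0}
    - {"dx":-0.98,"dy":0.12,"dz":0,"wx":0,"wy":0,"wz":0.32,"gripper":0}
    - {"dx":-0.98,"dy":0.12,"dz":0,"wx":0,"wy":0,"wz":0.32,"gripper":0}
    - {"dx":-0.98,"dy":0.12,"dz":0,"wx":0,"wy":0,"wz":0.32,"gripper":0}
    - {"dx":-0.98,"dy":0.12,"dz":0,"wx":0,"wy":0,"wz":0.32,"gripper":0}
    - {"dx":-0.98,"dy":0.12,"dz":0,"wx":0,"wy":0,"wz":0.32,"gripper":0}

```text
time: 1.7
tool_pos: [0.4505, 0.3784, 0.3023]
ee_rot: [-3.141, -0.0, 2.197]
wrist_force: [-0.2, -1.1, 0.6]
width: 0.0942
finger_force: 0.0
```

carry_out:
  deltas:
    - {"dx":-0.92,"dy":0.4,"dz":0.39,"wx":0.12,"wy":-0.366,"wz":0.467,"gripper":0}
    - {"dx":-0.92,"dy":0.4,"dz":0.39,"wx":0.12,"wy":-0.366,"wz":0.467,"gripper":0}
    - {"dx":-0.92,"dy":0.4,"dz":0.39,"wx":0.12,"wy":-0.366,"wz":0.467,"gripper":0}
    - {"dx":-0.92,"dy":0.4,"dz":0.39,"wx":0.12,"wy":-0.366,"wz":0.467,"gripper":0}
    - {"dx":-0.92,"dy":0.4,"dz":0.39,"wx":0.12,"wy":-0.366,"wz":0.467,"gripper":0}
    - {"dx":-0.92,"dy":0.4,"dz":0.39,"wx":0.12,"wy":-0.366,"wz":0.467,"gripper":0}
    - {"dx":-0.92,"dy":0.4,"dz":0.39,"wx":0.12,"wy":-0.366,"wz":0.467,"gripper":0}
    - {"dx":-0.92,"dy":0.4,"dz":0.39,"wx":0.12,"wy":-0.366,"wz":0.467,"gripper":0}
    - {"dx":-0.92,"dy":0.4,"dz":0.39,"wx":0.12,"wy":-0.366,"wz":0.467,"gripper":0}
    - {"dx":-0.92,"dy":0.4,"dz":0.39,"wx":0.12,"wy":-0.366,"wz":0.467,"gripper":0}
    - {"dx":-0.92,"dy":0.4,"dz":0.39,"wx":0.12,"wy":-0.366,"wz":0.467,"gripper":0}
    - {"dx":0,"dy":0,"dz":0,"wx":0,"wy":0,"wz":0,"gripper":0}

```text
time: 2.7
tool_pos: [0.6014, 0.2062, 0.2612]
ee_rot: [-3.139, 0.504, 1.565]
wrist_force: [0.1, -0.3, -1.2]
width: 0.0938
finger_force: 0.0
```

```bash
python3 - <<'E'
from h import *
np.set_printoptions(precision=4,suppress=True)
o=robot.get_obs(); c=snap("wrist","w1"); print(o["tool_pos"],o["ee_rot"],o["joint_positions"])
x=proj(c,[.595,.122,.082]); print(x); x0,y0=[int(max(0,v)) for v in x-[130,100]]
crop("w1",x0,y0,x0+260,y0+190,3,"w1g")
E
```

```text
[0.6014 0.2062 0.2612] [-3.1391  0.5035  1.5655] [ 0.4165  0.4141  1.1164 -0.4688  1.808   0.3562]
[311.6539 188.2706]
```

View pics/w1g.png

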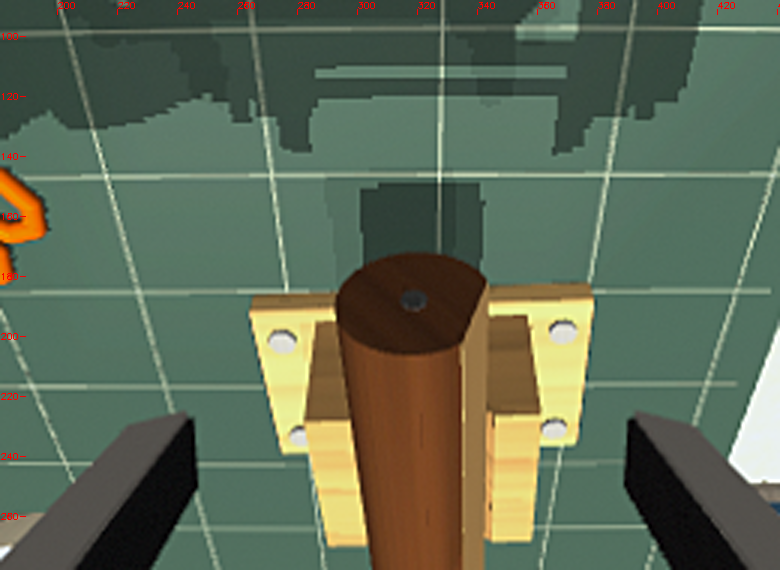

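The wrist view is good. The end face centre is at display (413,300), and the flat's chord runs from its upper corner at display (462,348) to its lower corner at display (488,278), facing +x. Next I'll compute the lean.

```bash
python3 - <<'E'
from h import *
np.set_printoptions(precision=4,suppress=True)
c=cal("w1"); x0,y0=[int(max(0,v)) for v in proj(c,[.595,.122,.082])-[130,100]]
f=lambda x,y:(x0+x/3,y0+y/3)
def aty(u,v,Y):
    o,r=ray(c,u,v); return o+r*(Y-o[1])/r[1]
for Y in(.115,.12,.125):
    ctr=aty(*f(413,300),Y); print(Y,"ctr",ctr)
    for n,p in(("up",(462,348)),("lo",(488,278)),("left",(337,305)),("top",(413,253)),("bot",(405,355))):
        d=(aty(*f(*p),Y)-ctr)[[0,2]]; print(n,d,np.hypot(*d),np.degrees(np.arctan2(*d)))
# axis direction: cradle-free roller left silhouettes at far body
for n,p in(("plate TL",(250,298)),("TR",(592,287)),("BL",(283,453)),("BR",(575,443))): print(n,atz(c,*f(*p),.014))
for n,p in(("blk TL",(307,417)),("TR",(538,412)),("BL far",(318,325)),("BRfar",(528,320))): print(n,f(*p),atz(c,*f(*p),.073))
E
```

```text
0.115 ctr [0.6018 0.115  0.0734]
up [0.0156 0.0236] 0.028297854618052377 33.38813160880025
lo [ 0.0261 -0.0117] 0.028583338069670682 114.10886297394524
left [-0.0256  0.0025] 0.025669528411940905 -84.51947739866144
top [ 0.     -0.0261] 0.026103453546040517 179.96588052651018
bot [-0.0025  0.0268] 0.026874036892650114 -5.422885597138352
0.12 ctr [0.6018 0.12   0.0793]
up [0.0152 0.023 ] 0.027558725925126402 33.38813160880032
lo [ 0.0254 -0.0114] 0.027836752662683054 114.10886297394529
left [-0.0249  0.0024] 0.024999050552780448 -84.51947739866152
top [ 0.     -0.0254] 0.025421641735189394 179.96588052651012
bot [-0.0025  0.0261] 0.026172097751672327 -5.422885597138181
0.125 ctr [0.6019 0.125  0.0852]
up [0.0148 0.0224] 0.02681959723220043 33.3881316088001
lo [ 0.0247 -0.0111] 0.0270901672556953 114.1088629739453
left [-0.0242  0.0023] 0.02432857269362011 -84.5194773986615
top [ 0.     -0.0247] 0.0247398299243381 179.9658805265103
bot [-0.0024  0.0254] 0.025470158610694633 -5.42288559713823
plate TL [0.532 0.066 0.014]
TR [0.6773 0.0714 0.014 ]
BL [ 0.5353 -0.037   0.014 ]
BR [ 0.6825 -0.0298  0.014 ]
blk TL (283.3333333333333, 227.0) [0.5608 0.0558 0.073 ]
TR (360.33333333333337, 225.33333333333334) [0.6495 0.0583 0.073 ]
BL far (287.0, 196.33333333333331) [0.5687 0.1034 0.073 ]
BRfar (357.0, 194.66666666666669) [0.6416 0.1054 0.073 ]
```

```bash
python3 - <<'E'
from h import *
y=np.radians(91.8); g=np.array([.6025,.098,.082]); R=down(y,np.radians(35)); z=R.apply([0,0,1]); print(z)
s=plan(g-.158*z,R); s=plan(g-.078*z,R,start=s)
E
```

```text
[-0.57329341 -0.01801647 -0.81915204]
6 rows d [-0.785  0.899  0.462] w [ 0.814  0.658 -0.257]
5 rows d [0.  0.  0.8] w [0. 0. 0.]
```

```bash
python3 - <<'E'
from h import *
y=np.radians(91.8); g=np.array([.6025,.098,.082]); R=down(y,np.radians(35)); z=R.apply([0,0,1])
s=plan(g-.158*z,R,9)
E
```

```text
9 rows d [-0.531  0.602  0.291] w [ 0.543  0.439 -0.171]
```

carry_out:
  deltas:
    - {"dx":-0.531,"dy":0.602,"dz":0.291,"wx":0.543,"wy":0.439,"wz":-0.171,"gripper":0}
    - {"dx":-0.531,"dy":0.602,"dz":0.291,"wx":0.543,"wy":0.439,"wz":-0.171,"gripper":0}
    - {"dx":-0.531,"dy":0.602,"dz":0.291,"wx":0.543,"wy":0.439,"wz":-0.171,"gripper":0}
    - {"dx":-0.531,"dy":0.602,"dz":0.291,"wx":0.543,"wy":0.439,"wz":-0.171,"gripper":0}
    - {"dx":-0.531,"dy":0.602,"dz":0.291,"wx":0.543,"wy":0.439,"wz":-0.171,"gripper":0}
    - {"dx":-0.531,"dy":0.602,"dz":0.291,"wx":0.543,"wy":0.439,"wz":-0.171,"gripper":0}
    - {"dx":-0.531,"dy":0.602,"dz":0.291,"wx":0.543,"wy":0.439,"wz":-0.171,"gripper":0}
    - {"dx":-0.531,"dy":0.602,"dz":0.291,"wx":0.543,"wy":0.439,"wz":-0.171,"gripper":0}
    - {"dx":-0.531,"dy":0.602,"dz":0.291,"wx":0.543,"wy":0.439,"wz":-0.171,"gripper":0}
    - {"dx":0,"dy":0,"dz":0,"wx":0,"wy":0,"wz":0,"gripper":0}

```text
time: 3.58
tool_pos: [0.694, 0.0985, 0.2056]
ee_rot: [-2.523, -0.001, 1.598]
wrist_force: [0.8, -0.5, -2.6]
width: 0.0937
finger_force: 0.0
```

```bash
python3 - <<'E'
from h import *
y=np.radians(91.8); g=np.array([.6025,.098,.082]); R=down(y,np.radians(35)); z=R.apply([0,0,1])
o=robot.get_obs(); print(o["joint_positions"],o["tool_pos"],g-.158*z,o["wrist_force"])
s=plan(g-.078*z,R,6)
c=snap("wrist","w2"); print(proj(c,g+[0,.024,0])); crop("w2",190,100,450,290,3,"w2g")
E
```

```text
[0.05417493 0.8482791  0.59732749 0.02227118 2.31442545 0.03594242] [0.6940241  0.09847875 0.20555815] [0.69308036 0.1008466  0.21142602] [ 0.79485188 -0.54797357 -2.58133172]
6 rows d [ 0.019 -0.031  0.631] w [-0.011 -0.004 -0.003]
[314.07909668 182.66604913]
```

View pics/w2g.png

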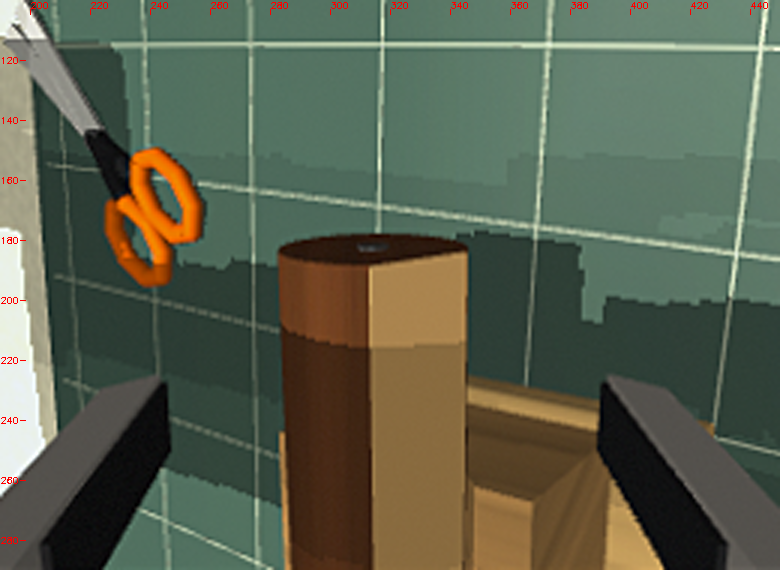

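The wrist view shows the roller end centred between the fingers. The dot at display (372,246) maps to (314,182), and the predicted pixel was (314,183). The axis estimate is good, so I'm going in.

carry_out:
  deltas:
    - {"dx":0.02,"dy":-0.03,"dz":0.63,"wx":-0.01,"wy":0,"wz":0,"gripper":0}
    - {"dx":0.02,"dy":-0.03,"dz":0.63,"wx":-0.01,"wy":0,"wz":0,"gripper":0}
    - {"dx":0.02,"dy":-0.03,"dz":0.63,"wx":-0.01,"wy":0,"wz":0,"gripper":0}
    - {"dx":0.02,"dy":-0.03,"dz":0.63,"wx":-0.01,"wy":0,"wz":0,"gripper":0}
    - {"dx":0.02,"dy":-0.03,"dz":0.63,"wx":-0.01,"wy":0,"wz":0,"gripper":0}
    - {"dx":0.02,"dy":-0.03,"dz":0.63,"wx":-0.01,"wy":0,"wz":0,"gripper":0}
    - {"dx":0,"dy":0,"dz":0,"wx":0,"wy":0,"wz":0,"gripper":0}
    - {"dx":0,"dy":0,"dz":0,"wx":0,"wy":0,"wz":0,"gripper":0}

```text
time: 4.3
tool_pos: [0.646, 0.1048, 0.1549]
ee_rot: [-2.542, -0.0, 1.606]
wrist_force: [-0.2, 0.1, -0.5]
width: 0.094
finger_force: 0.0
```

```bash
python3 - <<'E'
from h import *
y=np.radians(91.8); g=np.array([.6025,.098,.082]); R=down(y,np.radians(35)); z=R.apply([0,0,1])
o=robot.get_obs(); r=Ro.from_euler("xyz",o["ee_rot"]); print(o["tool_pos"]+.078*r.apply([0,0,1])-g,(R.inv()*r).as_rotvec())
s=plan(g-.078*z,R,1)
E
```

```text
[-0.00050925  0.00530213  0.00851822] [-0.01155487 -0.00211902 -0.00342155]
1 rows d [-0.274  0.299  0.343] w [0.096 0.018 0.029]
```

carry_out:
  deltas:
    - {"dx":-0.14,"dy":0.15,"dz":0.17,"wx":0.05,"wy":0.01,"wz":0.015,"gripper":0}
    - {"dx":-0.14,"dy":0.15,"dz":0.17,"wx":0.05,"wy":0.01,"wz":0.015,"gripper":0}
    - {"dx":0,"dy":0,"dz":0,"wx":0,"wy":0,"wz":0,"gripper":0}
    - {"dx":0,"dy":0,"dz":0,"wx":0,"wy":0,"wz":0,"gripper":0}

```text
time: 4.63
tool_pos: [0.6483, 0.097, 0.1435]
ee_rot: [-2.527, -0.0, 1.598]
wrist_force: [0.1, 0.6, -0.7]
width: 0.094
finger_force: 0.0
```

```bash
cat > e.py <<'E'
from h import *
y=np.radians(91.8); g=np.array([.6025,.098,.082]); R=down(y,np.radians(35)); z=R.apply([0,0,1])
o=robot.get_obs(); r=Ro.from_euler("xyz",o["ee_rot"]); print(o["tool_pos"]+.078*r.apply([0,0,1])-g,(R.inv()*r).as_rotvec(), o["width"],o["finger_force"],o["wrist_force"])
s=plan(g-.078*z,R,1)
E
python3 e.py
```

```text
[ 0.00088784 -0.00227474 -0.0022629 ] [0.00328994 0.00233301 0.00324801] 0.09399154574622488 0.0 [ 0.07593473  0.56136874 -0.70890252]
1 rows d [ 0.124 -0.112 -0.069] w [-0.027 -0.019 -0.027]
```

carry_out:
  deltas:
    - {"dx":0.08,"dy":-0.06,"dz":-0.03,"wx":0,"wy":0,"wz":0,"gripper":0}
    - {"dx":0,"dy":0,"dz":0,"wx":0,"wy":0,"wz":0,"gripper":60}
    - {"dx":0,"dy":0,"dz":0,"wx":0,"wy":0,"wz":0,"gripper":90}

```text
time: 4.88
tool_pos: [0.6476, 0.0989, 0.1454]
ee_rot: [-2.528, -0.0, 1.599]
wrist_force: [0.1, -0.5, 0.9]
width: 0.0837
finger_force: 0.0
```

```bash
python3 e.py
```

```text
[ 0.00017932 -0.00032189 -0.00041167] [0.00235624 0.00214997 0.00274184] 0.0836722775111645 0.0 [ 0.13892052 -0.50711454  0.86041438]
1 rows d [ 0.025 -0.028 -0.012] w [-0.02  -0.018 -0.023]
```

On target to within 0.5 mm, so I'm closing.

carry_out:
  deltas:
    - {"dx":0,"dy":0,"dz":0,"wx":0,"wy":0,"wz":0,"gripper":130}
    - {"dx":0,"dy":0,"dz":0,"wx":0,"wy":0,"wz":0,"gripper":160}
    - {"dx":0,"dy":0,"dz":0,"wx":0,"wy":0,"wz":0,"gripper":180}
    - {"dx":0,"dy":0,"dz":0,"wx":0,"wy":0,"wz":0,"gripper":180}
    - {"dx":0,"dy":0,"dz":0,"wx":0,"wy":0,"wz":0,"gripper":180}
    - {"dx":0,"dy":0,"dz":0,"wx":0,"wy":0,"wz":0,"gripper":180}

```text
time: 5.38
tool_pos: [0.6473, 0.0989, 0.1452]
ee_rot: [-2.528, -0.0, 1.599]
wrist_force: [-0.0, 0.2, 1.4]
width: 0.0516
finger_force: 30.0
```

```bash
python3 e.py; python3 - <<'E'
from h import *
o=robot.get_obs(); y=np.radians(91.8); r=Ro.from_euler("xyz",o["ee_rot"]); g=o["tool_pos"]+.078*r.apply([0,0,1])
R=r*Ro.from_rotvec([-np.radians(73.6),0,0]); plan(g-.078*R.apply([0,0,1]),R,20)
E
```

```text
[-0.000147   -0.00032172 -0.00054592] [0.0032006  0.00216426 0.00270002] 0.05159969429151219 29.984980691224337 [-0.03145627  0.18363587  1.39364076]
1 rows d [ 0.024 -0.022 -0.027] w [-0.027 -0.018 -0.023]
20 rows d [ 0.    -0.25   0.008] w [-0.535  0.     0.   ]
```

carry_out:
  deltas:
    - {"dx":0,"dy":-0.25,"dz":0.008,"wx":-0.535,"wy":0,"wz":0,"gripper":180}
    - {"dx":0,"dy":-0.25,"dz":0.008,"wx":-0.535,"wy":0,"wz":0,"gripper":180}
    - {"dx":0,"dy":-0.25,"dz":0.008,"wx":-0.535,"wy":0,"wz":0,"gripper":180}
    - {"dx":0,"dy":-0.25,"dz":0.008,"wx":-0.535,"wy":0,"wz":0,"gripper":180}
    - {"dx":0,"dy":-0.25,"dz":0.008,"wx":-0.535,"wy":0,"wz":0,"gripper":180}
    - {"dx":0,"dy":-0.25,"dz":0.008,"wx":-0.535,"wy":0,"wz":0,"gripper":180}
    - {"dx":0,"dy":-0.25,"dz":0.008,"wx":-0.535,"wy":0,"wz":0,"gripper":180}
    - {"dx":0,"dy":-0.25,"dz":0.008,"wx":-0.535,"wy":0,"wz":0,"gripper":180}
    - {"dx":0,"dy":-0.25,"dz":0.008,"wx":-0.535,"wy":0,"wz":0,"gripper":180}
    - {"dx":0,"dy":-0.25,"dz":0.008,"wx":-0.535,"wy":0,"wz":0,"gripper":180}
    - {"dx":0,"dy":0,"dz":0,"wx":0,"wy":0,"wz":0,"gripper":180}

```text
time: 6.3
tool_pos: [0.5994, 0.0977, 0.1601]
ee_rot: [3.109, -0.0, 1.6]
wrist_force: [2.0, -0.3, -1.8]
width: 0.0514
finger_force: 30.0
```

```bash
cat > e2.py <<'E'
from h import *
import sys
o=robot.get_obs(); r=Ro.from_euler("xyz",o["ee_rot"]); g=np.array([.6025,.098,.082])
R=down(np.radians(91.8),np.radians(float(sys.argv[1]))); print("g err",o["tool_pos"]+.078*r.apply([0,0,1])-g,"tilt",(down(np.radians(91.8)).inv()*r).as_rotvec()*57.3,o["width"],o["finger_force"],o["wrist_force"])
plan(g-.078*R.apply([0,0,1]),R,int(sys.argv[2]))
E
python3 e2.py -38.6 10
```

```text
g err [-0.00052945 -0.00020493  0.00018468] tilt [-1.87770928e+00 -1.49255731e-03  1.34315990e-01] 0.051391525963970904 30.017562936991453 [ 1.97668141 -0.27447905 -1.79008898]
10 rows d [ 0.001 -0.248  0.01 ] w [-0.534  0.001 -0.002]
```

carry_out:
  deltas:
    - {"dx":0,"dy":-0.25,"dz":0.01,"wx":-0.535,"wy":0,"wz":0,"gripper":180}
    - {"dx":0,"dy":-0.25,"dz":0.01,"wx":-0.535,"wy":0,"wz":0,"gripper":180}
    - {"dx":0,"dy":-0.25,"dz":0.01,"wx":-0.535,"wy":0,"wz":0,"gripper":180}
    - {"dx":0,"dy":-0.25,"dz":0.01,"wx":-0.535,"wy":0,"wz":0,"gripper":180}
    - {"dx":0,"dy":-0.25,"dz":0.01,"wx":-0.535,"wy":0,"wz":0,"gripper":180}
    - {"dx":0,"dy":-0.25,"dz":0.01,"wx":-0.535,"wy":0,"wz":0,"gripper":180}
    - {"dx":0,"dy":-0.25,"dz":0.01,"wx":-0.535,"wy":0,"wz":0,"gripper":180}
    - {"dx":0,"dy":-0.25,"dz":0.01,"wx":-0.535,"wy":0,"wz":0,"gripper":180}
    - {"dx":0,"dy":-0.25,"dz":0.01,"wx":-0.535,"wy":0,"wz":0,"gripper":180}
    - {"dx":0,"dy":-0.25,"dz":0.01,"wx":-0.535,"wy":0,"wz":0,"gripper":180}
    - {"dx":0,"dy":0,"dz":0,"wx":0,"wy":0,"wz":0,"gripper":180}
    - {"dx":0,"dy":0,"dz":0,"wx":0,"wy":0,"wz":0,"gripper":180}

```text
time: 7.3
tool_pos: [0.5546, 0.0964, 0.1428]
ee_rot: [2.473, -0.0, 1.599]
wrist_force: [0.7, 0.4, -0.2]
width: 0.0511
finger_force: 30.0
```

```bash
python3 e2.py -38.6 1
```

```text
g err [ 0.00043414 -0.00027772 -0.00037545] tilt [-38.33225284  -0.05770023   0.19686766] 0.05114748469723924 30.007745954208076 [ 0.70355864  0.44399913 -0.24712209]
1 rows d [ 0.006 -0.023 -0.028] w [-0.039  0.017 -0.024]
```

carry_out:
  deltas:
    - {"dx":0,"dy":0,"dz":0,"wx":0,"wy":0,"wz":0,"gripper":100}
    - {"dx":0,"dy":0,"dz":0,"wx":0,"wy":0,"wz":0,"gripper":60}
    - {"dx":0,"dy":0,"dz":0,"wx":0,"wy":0,"wz":0,"gripper":0}
    - {"dx":0,"dy":0,"dz":0,"wx":0,"wy":0,"wz":0,"gripper":0}
    - {"dx":0,"dy":0,"dz":0,"wx":0,"wy":0,"wz":0,"gripper":0}
    - {"dx":0,"dy":0,"dz":-0.8,"wx":0,"wy":0,"wz":0,"gripper":0}
    - {"dx":0,"dy":0,"dz":-0.8,"wx":0,"wy":0,"wz":0,"gripper":0}
    - {"dx":0,"dy":0,"dz":-0.8,"wx":0,"wy":0,"wz":0,"gripper":0}
    - {"dx":0,"dy":0,"dz":-0.8,"wx":0,"wy":0,"wz":0,"gripper":0}
    - {"dx":0,"dy":0,"dz":-0.8,"wx":0,"wy":0,"wz":0,"gripper":0}

```text
time: 8.13
tool_pos: [0.5039, 0.0948, 0.2051]
ee_rot: [2.472, -0.0, 1.599]
wrist_force: [-0.1, -0.3, 0.9]
width: 0.094
finger_force: 0.0
```

```bash
python3 - <<'E'
from h import *
s=plan([.60,.21,.26],down(np.radians(91.8),0,-.5),13)
E
```

```text
13 rows d [ 0.398  0.464 -0.159] w [ 0.419 -0.308 -0.109]
```

carry_out:
  deltas:
    - {"dx":0.4,"dy":0.46,"dz":-0.16,"wx":0.42,"wy":-0.31,"wz":-0.11,"gripper":0}
    - {"dx":0.4,"dy":0.46,"dz":-0.16,"wx":0.42,"wy":-0.31,"wz":-0.11,"gripper":0}
    - {"dx":0.4,"dy":0.46,"dz":-0.16,"wx":0.42,"wy":-0.31,"wz":-0.11,"gripper":0}
    - {"dx":0.4,"dy":0.46,"dz":-0.16,"wx":0.42,"wy":-0.31,"wz":-0.11,"gripper":0}
    - {"dx":0.4,"dy":0.46,"dz":-0.16,"wx":0.42,"wy":-0.31,"wz":-0.11,"gripper":0}
    - {"dx":0.4,"dy":0.46,"dz":-0.16,"wx":0.42,"wy":-0.31,"wz":-0.11,"gripper":0}
    - {"dx":0.4,"dy":0.46,"dz":-0.16,"wx":0.42,"wy":-0.31,"wz":-0.11,"gripper":0}
    - {"dx":0.4,"dy":0.46,"dz":-0.16,"wx":0.42,"wy":-0.31,"wz":-0.11,"gripper":0}
    - {"dx":0.4,"dy":0.46,"dz":-0.16,"wx":0.42,"wy":-0.31,"wz":-0.11,"gripper":0}
    - {"dx":0.4,"dy":0.46,"dz":-0.16,"wx":0.42,"wy":-0.31,"wz":-0.11,"gripper":0}
    - {"dx":0.4,"dy":0.46,"dz":-0.16,"wx":0.42,"wy":-0.31,"wz":-0.11,"gripper":0}
    - {"dx":0.4,"dy":0.46,"dz":-0.16,"wx":0.42,"wy":-0.31,"wz":-0.11,"gripper":0}
    - {"dx":0.4,"dy":0.46,"dz":-0.16,"wx":0.42,"wy":-0.31,"wz":-0.11,"gripper":0}
    - {"dx":0,"dy":0,"dz":0,"wx":0,"wy":0,"wz":0,"gripper":0}
    - {"dx":0,"dy":0,"dz":0,"wx":0,"wy":0,"wz":0,"gripper":0}

```text
time: 9.38
tool_pos: [0.5999, 0.2111, 0.257]
ee_rot: [-3.139, 0.504, 1.604]
wrist_force: [-0.5, 0.0, 0.2]
width: 0.0938
finger_force: 0.0
```

```bash
python3 - <<'E'
from h import *
o=robot.get_obs(); c=snap("wrist","w3"); print(o["tool_pos"],o["ee_rot"])
x=proj(c,[.602,.122,.09]); print(x); x0,y0=[int(v) for v in x-[60,40]]; print(x0,y0)
crop("w3",x0,y0,x0+130,y0+98,6,"w3g")
E
```

```text
[0.59986418 0.21114342 0.25704852] [-3.13876983  0.50416761  1.60355847]
[317.02219264 200.255338  ]
257 160
```

View pics/w3g.png

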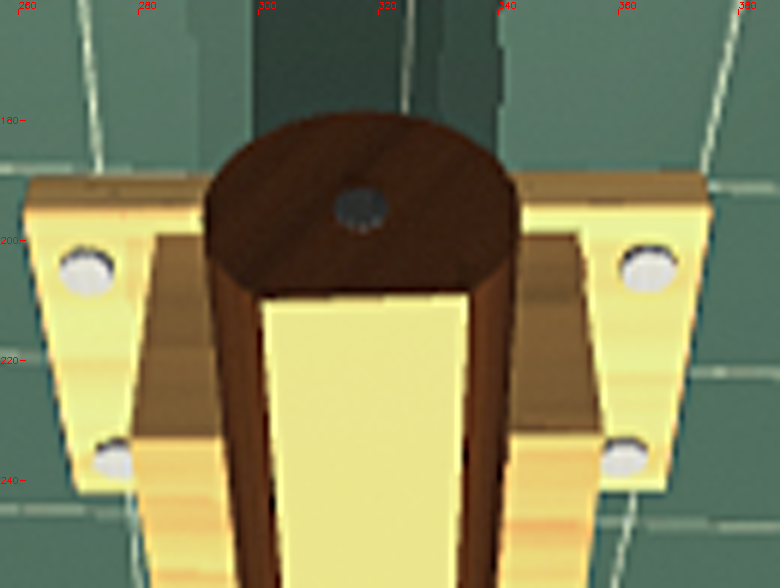

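The flat now faces up: its end edge runs from display (260,300) to (468,293), with the axis dot at (360,208) and the roller sitting between the cradle walls. Next I'll compute the residual tilt and segment the slip and tin.

```bash
python3 - <<'E'
from h import *
np.set_printoptions(precision=4,suppress=True)
c=cal("w3"); f=lambda x,y:(257+x/6,160+y/6)
def onend(u,v,Y=.122):
    o,r=ray(c,u,v); n=np.array([-.032,1,0]); q=np.array([.602,Y,.082]); return o+r*((q-o)@n)/(r@n)
a,b,m=[onend(*f(*p)) for p in((260,300),(468,293),(360,208))]; print(a,b,m,"tilt",np.degrees(np.arctan2(b[2]-a[2],b[0]-a[0])),"centre height of flat",(a+b)[2]/2-m[2])
print("flat edges top z=.1025 far along:",[atz(c,*f(*p),.1025) for p in((283,580),(458,580))])
T=cal("top0"); im=cv2.imread("pics/top0.png"); hsv=cv2.cvtColor(im,cv2.COLOR_BGR2HSV)
for n,(x0,y0,x1,y1),m,z in(("slip",(222,185,245,245),lambda h:(h[...,0]>18)&(h[...,0]<35)&(h[...,1]>60)&(h[...,2]>110),.015),("tin",(392,200,428,255),lambda h:(h[...,1]<60)&(h[...,2]>120),.024)):
    k=m(hsv[y0:y1,x0:x1]).astype(np.uint8); pts=np.argwhere(k)[:,::-1]+[x0,y0]; r=cv2.minAreaRect(pts.astype(np.float32)); bx=np.array([atz(T,*p,z) for p in cv2.boxPoints(r)])
    e=bx[1]-bx[0],bx[2]-bx[1]; L=max(e,key=lambda v:np.linalg.norm(v)); print(n,r,"\n",bx.mean(0),[np.linalg.norm(v) for v in e],"yaw",np.degrees(np.arctan2(L[1],L[0])))
E
```

```text
[0.5866 0.1215 0.1033] [0.6187 0.1225 0.1017] [0.6019 0.122  0.082 ] tilt -2.862986387395036 centre height of flat 0.020506191583040373
flat edges top z=.1025 far along: [array([0.5901, 0.0487, 0.1025]), array([0.6222, 0.0498, 0.1025])]
slip ((232.9483184814453, 213.49822998046875), (7.581701755523682, 43.25016403198242), 1.9749339818954468) 
 [0.5473 0.3018 0.015 ] [np.float64(0.14586560138725646), np.float64(0.02565570445371336)] yaw 1.5779428924307557
tin ((408.7677917480469, 227.23336791992188), (34.01426696777344, 53.34761047363281), 1.9749339818954468) 
 [ 0.5177 -0.2862  0.024 ] [np.float64(0.1781243193986821), np.float64(0.11510867884708151)] yaw -1.9128275070797751
```

Residual lean is about 3°, inside the 7° limit, and the measured flat height of 20.5 mm matches the text. The slip measures 146×26 mm at (0.548, 0.301), lengthwise along x, so I'm moving above it.

```bash
python3 - <<'E'
from h import *
np.set_printoptions(precision=4,suppress=True)
s=plan([.548,.301,.20],down(np.radians(181.6)),16)
s=plan([.548,.301,.105],down(np.radians(181.6)),6,start=s)
T=cal("top0"); im=cv2.imread("pics/top0.png"); h=cv2.cvtColor(im,cv2.COLOR_BGR2HSV)[200:255,392:428].astype(int)
k=((h[...,2]>150)&(h[...,1]<40)).astype(np.uint8); n,lab,st,_=cv2.connectedComponentsWithStats(k); print(st)
i=1+st[1:,4].argmax(); pts=(np.argwhere(lab==i)[:,::-1]+[392,200]).astype(np.float32); r=cv2.minAreaRect(pts); print(r)
bx=np.array([atz(T,*p,.024) for p in cv2.boxPoints(r)]); e=[bx[1]-bx[0],bx[2]-bx[1]]; L=max(e,key=lambda v:np.linalg.norm(v)); print(bx.mean(0),[np.linalg.norm(v) for v in e],np.degrees(np.arctan2(L[1],L[0])))
E
```

```text
16 rows d [0.387 0.114 0.077] w [-0.206  0.206 -0.798]
6 rows d [ 0.    -0.     0.792] w [0. 0. 0.]
[[   0    0   36   55 1420]
 [   8   11   20   36  560]]
((409.429931640625, 228.50997924804688), (35.35533905029297, 15.980612754821777), 81.8698959350586)
[ 0.513  -0.2882  0.024 ] [np.float64(0.054156111862870344), np.float64(0.1175480097532489)] -172.2684540544888
```

carry_out:
  deltas:
    - {"dx":0.387,"dy":0.114,"dz":0.077,"wx":-0.206,"wy":0.206,"wz":-0.798,"gripper":0}
    - {"dx":0.387,"dy":0.114,"dz":0.077,"wx":-0.206,"wy":0.206,"wz":-0.798,"gripper":0}
    - {"dx":0.387,"dy":0.114,"dz":0.077,"wx":-0.206,"wy":0.206,"wz":-0.798,"gripper":0}
    - {"dx":0.387,"dy":0.114,"dz":0.077,"wx":-0.206,"wy":0.206,"wz":-0.798,"gripper":0}
    - {"dx":0.387,"dy":0.114,"dz":0.077,"wx":-0.206,"wy":0.206,"wz":-0.798,"gripper":0}
    - {"dx":0.387,"dy":0.114,"dz":0.077,"wx":-0.206,"wy":0.206,"wz":-0.798,"gripper":0}
    - {"dx":0.387,"dy":0.114,"dz":0.077,"wx":-0.206,"wy":0.206,"wz":-0.798,"gripper":0}
    - {"dx":0.387,"dy":0.114,"dz":0.077,"wx":-0.206,"wy":0.206,"wz":-0.798,"gripper":0}
    - {"dx":0.387,"dy":0.114,"dz":0.077,"wx":-0.206,"wy":0.206,"wz":-0.798,"gripper":0}
    - {"dx":0.387,"dy":0.114,"dz":0.077,"wx":-0.206,"wy":0.206,"wz":-0.798,"gripper":0}
    - {"dx":0.387,"dy":0.114,"dz":0.077,"wx":-0.206,"wy":0.206,"wz":-0.798,"gripper":0}
    - {"dx":0.387,"dy":0.114,"dz":0.077,"wx":-0.206,"wy":0.206,"wz":-0.798,"gripper":0}
    - {"dx":0.387,"dy":0.114,"dz":0.077,"wx":-0.206,"wy":0.206,"wz":-0.798,"gripper":0}
    - {"dx":0.387,"dy":0.114,"dz":0.077,"wx":-0.206,"wy":0.206,"wz":-0.798,"gripper":0}
    - {"dx":0.387,"dy":0.114,"dz":0.077,"wx":-0.206,"wy":0.206,"wz":-0.798,"gripper":0}
    - {"dx":0.387,"dy":0.114,"dz":0.077,"wx":-0.206,"wy":0.206,"wz":-0.798,"gripper":0}
    - {"dx":0,"dy":0,"dz":0,"wx":0,"wy":0,"wz":0,"gripper":0}
    - {"dx":0,"dy":0,"dz":0,"wx":0,"wy":0,"wz":0,"gripper":0}

```text
time: 10.93
tool_pos: [0.5477, 0.3, 0.2022]
ee_rot: [3.141, 0.003, -3.116]
wrist_force: [0.2, -0.3, -0.5]
width: 0.0938
finger_force: 0.0
```

```bash
python3 - <<'E'
from h import *
np.set_printoptions(precision=4,suppress=True)
c=snap("wrist","w4"); im=cv2.imread("pics/w4.png"); h=cv2.cvtColor(im,cv2.COLOR_BGR2HSV)
k=((h[...,0]>15)&(h[...,0]<35)&(h[...,1]>60)&(h[...,2]>110)).astype(np.uint8); k=cv2.morphologyEx(k,cv2.MORPH_OPEN,np.ones((3,3)))
n,lab,st,ce=cv2.connectedComponentsWithStats(k)
for i in range(1,n):
    if st[i,4]>300:
        pts=np.argwhere(lab==i)[:,::-1].astype(np.float32); r=cv2.minAreaRect(pts); bx=np.array([atz(c,*p,.015) for p in cv2.boxPoints(r)]); print(st[i],r,"\n",bx)
plan([.548,.301,.105],down(np.radians(181.6)),6); print(robot.get_obs()["tool_pos"])
E
```

```text
[ 70  21  38  47 541] ((88.1788330078125, 43.883209228515625), (32.038414001464844, 49.89448165893555), 19.98310661315918) 
 [[0.4227 0.0694 0.015 ]
 [0.3843 0.0904 0.015 ]
 [0.3941 0.1175 0.015 ]
 [0.4326 0.0974 0.015 ]]
[ 96  46  30  46 361] ((108.93104553222656, 69.82759094238281), (43.533111572265625, 27.902708053588867), 77.6609115600586) 
 [[0.4147 0.0956 0.015 ]
 [0.4102 0.1216 0.015 ]
 [0.4459 0.1266 0.015 ]
 [0.4509 0.1001 0.015 ]]
[ 302  124   29  152 4021] ((316.0, 199.5), (151.0, 28.0), 90.0) 
 [[0.4748 0.2834 0.015 ]
 [0.4742 0.3085 0.015 ]
 [0.6229 0.3138 0.015 ]
 [0.6237 0.2853 0.015 ]]
[   0  178   88   74 2306] ((43.1532096862793, 215.55593872070312), (73.51171112060547, 85.80908966064453), 88.26429748535156) 
 [[ 0.5319 -0.0222  0.015 ]
 [ 0.5278  0.0737  0.015 ]
 [ 0.6049  0.0622  0.015 ]
 [ 0.6129 -0.0414  0.015 ]]
[  0 226  26  25 514] ((12.5, 238.0), (24.0, 25.0), 90.0) 
 [[ 0.5811 -0.0341  0.015 ]
 [ 0.5799 -0.0035  0.015 ]
 [ 0.6071 -0.0104  0.015 ]
 [ 0.6087 -0.0419  0.015 ]]
6 rows d [0.001 0.006 0.81 ] w [ 0.001  0.004 -0.003]
[0.548  0.3003 0.2022]
```

The wrist view puts the slip at (0.549, 0.298) and 149 mm long, which agrees, so I'm descending.

carry_out:
  deltas:
    - {"dx":0,"dy":-0.02,"dz":0.8,"wx":0,"wy":0,"wz":0,"gripper":0}
    - {"dx":0,"dy":-0.02,"dz":0.8,"wx":0,"wy":0,"wz":0,"gripper":0}
    - {"dx":0,"dy":-0.02,"dz":0.8,"wx":0,"wy":0,"wz":0,"gripper":0}
    - {"dx":0,"dy":-0.02,"dz":0.8,"wx":0,"wy":0,"wz":0,"gripper":0}
    - {"dx":0,"dy":-0.02,"dz":0.8,"wx":0,"wy":0,"wz":0,"gripper":0}
    - {"dx":0,"dy":-0.02,"dz":0.6,"wx":0,"wy":0,"wz":0,"gripper":0}
    - {"dx":0,"dy":0,"dz":0,"wx":0,"wy":0,"wz":0,"gripper":90}
    - {"dx":0,"dy":0,"dz":0,"wx":0,"wy":0,"wz":0,"gripper":150}

```text
time: 11.65
tool_pos: [0.548, 0.2984, 0.1086]
ee_rot: [3.141, -0.0, -3.114]
wrist_force: [-0.2, -0.1, -0.2]
width: 0.084
finger_force: 0.0
```

carry_out:
  deltas:
    - {"dx":0,"dy":0,"dz":0.2,"wx":0,"wy":0,"wz":0,"gripper":150}
    - {"dx":0,"dy":0,"dz":0.2,"wx":0,"wy":0,"wz":0,"gripper":150}
    - {"dx":0,"dy":0,"dz":0,"wx":0,"wy":0,"wz":0,"gripper":180}
    - {"dx":0,"dy":0,"dz":0,"wx":0,"wy":0,"wz":0,"gripper":255}
    - {"dx":0,"dy":0,"dz":0,"wx":0,"wy":0,"wz":0,"gripper":255}
    - {"dx":0,"dy":0,"dz":0,"wx":0,"wy":0,"wz":0,"gripper":255}
    - {"dx":0,"dy":0,"dz":0,"wx":0,"wy":0,"wz":0,"gripper":255}
    - {"dx":0,"dy":0,"dz":0,"wx":0,"wy":0,"wz":0,"gripper":255}

```text
time: 12.32
tool_pos: [0.5483, 0.2987, 0.1012]
ee_rot: [3.14, 0.001, -3.113]
wrist_force: [0.1, 0.6, -0.5]
width: 0.0308
finger_force: 0.0
```

```bash
python3 - <<'E'
from h import *
o=robot.get_obs(); print(o["tool_pos"],o["ee_rot"],o["width"],o["finger_force"],o["wrist_force"])
R=Ro.from_euler("xyz",o["ee_rot"]); s=plan(o["tool_pos"]+[0,0,.12],R,7)
plan([.6055,.022,.25],down(np.radians(91.8)),19,start=s)
E
```

```text
[0.5483224  0.29871728 0.1011968 ] [ 3.14039539e+00  7.95627410e-04 -3.11277792e+00] 0.030789055009997356 0.0 [ 0.07405479  0.60318409 -0.49796864]
7 rows d [-0.001  0.001 -0.857] w [0. 0. 0.]
19 rows d [-0.656 -0.501 -0.076] w [ 0.001 -0.     0.688]
```

carry_out:
  deltas:
    - {"dx":0,"dy":0,"dz":0,"wx":0,"wy":0,"wz":0,"gripper":255}
    - {"dx":0,"dy":0,"dz":0,"wx":0,"wy":0,"wz":0,"gripper":255}
    - {"dx":0,"dy":0,"dz":-0.3,"wx":0,"wy":0,"wz":0,"gripper":255}
    - {"dx":0,"dy":0,"dz":-0.8,"wx":0,"wy":0,"wz":0,"gripper":255}
    - {"dx":0,"dy":0,"dz":-0.9,"wx":0,"wy":0,"wz":0,"gripper":255}
    - {"dx":0,"dy":0,"dz":-0.9,"wx":0,"wy":0,"wz":0,"gripper":255}
    - {"dx":0,"dy":0,"dz":-0.9,"wx":0,"wy":0,"wz":0,"gripper":255}
    - {"dx":0,"dy":0,"dz":-0.9,"wx":0,"wy":0,"wz":0,"gripper":255}
    - {"dx":0,"dy":0,"dz":-0.9,"wx":0,"wy":0,"wz":0,"gripper":255}
    - {"dx":0,"dy":0,"dz":-0.5,"wx":0,"wy":0,"wz":0,"gripper":255}

```text
time: 13.15
tool_pos: [0.5488, 0.2988, 0.2261]
ee_rot: [3.139, 0.004, -3.113]
wrist_force: [-0.4, 0.5, -1.0]
width: 0.0256
finger_force: 30.0
```

```bash
python3 - <<'E'
from h import *
o=robot.get_obs(); print(o["width"],o["finger_force"])
plan([.6055,.022,.25],down(np.radians(91.8)),19)
E
```

```text
0.025634408833023623 29.999755024909973
19 rows d [-0.655 -0.502 -0.063] w [0.002 0.001 0.688]
```

Slip held, at a width of 25.6 mm. Now carrying it over the roller.

carry_out:
  deltas:
    - {"dx":-0.655,"dy":-0.5,"dz":-0.063,"wx":0,"wy":0,"wz":0.688,"gripper":255}
    - {"dx":-0.655,"dy":-0.5,"dz":-0.063,"wx":0,"wy":0,"wz":0.688,"gripper":255}
    - {"dx":-0.655,"dy":-0.5,"dz":-0.063,"wx":0,"wy":0,"wz":0.688,"gripper":255}
    - {"dx":-0.655,"dy":-0.5,"dz":-0.063,"wx":0,"wy":0,"wz":0.688,"gripper":255}
    - {"dx":-0.655,"dy":-0.5,"dz":-0.063,"wx":0,"wy":0,"wz":0.688,"gripper":255}
    - {"dx":-0.655,"dy":-0.5,"dz":-0.063,"wx":0,"wy":0,"wz":0.688,"gripper":255}
    - {"dx":-0.655,"dy":-0.5,"dz":-0.063,"wx":0,"wy":0,"wz":0.688,"gripper":255}
    - {"dx":-0.655,"dy":-0.5,"dz":-0.063,"wx":0,"wy":0,"wz":0.688,"gripper":255}
    - {"dx":-0.655,"dy":-0.5,"dz":-0.063,"wx":0,"wy":0,"wz":0.688,"gripper":255}
    - {"dx":-0.655,"dy":-0.5,"dz":-0.063,"wx":0,"wy":0,"wz":0.688,"gripper":255}
    - {"dx":-0.655,"dy":-0.5,"dz":-0.063,"wx":0,"wy":0,"wz":0.688,"gripper":255}
    - {"dx":-0.655,"dy":-0.5,"dz":-0.063,"wx":0,"wy":0,"wz":0.688,"gripper":255}
    - {"dx":-0.655,"dy":-0.5,"dz":-0.063,"wx":0,"wy":0,"wz":0.688,"gripper":255}
    - {"dx":-0.655,"dy":-0.5,"dz":-0.063,"wx":0,"wy":0,"wz":0.688,"gripper":255}
    - {"dx":-0.655,"dy":-0.5,"dz":-0.063,"wx":0,"wy":0,"wz":0.688,"gripper":255}
    - {"dx":-0.655,"dy":-0.5,"dz":-0.063,"wx":0,"wy":0,"wz":0.688,"gripper":255}
    - {"dx":-0.655,"dy":-0.5,"dz":-0.063,"wx":0,"wy":0,"wz":0.688,"gripper":255}
    - {"dx":-0.655,"dy":-0.5,"dz":-0.063,"wx":0,"wy":0,"wz":0.688,"gripper":255}
    - {"dx":-0.655,"dy":-0.5,"dz":-0.063,"wx":0,"wy":0,"wz":0.688,"gripper":255}
    - {"dx":0,"dy":0,"dz":0,"wx":0,"wy":0,"wz":0,"gripper":255}

```text
time: 14.82
tool_pos: [0.6045, 0.02, 0.2469]
ee_rot: [-3.141, 0.0, 1.597]
wrist_force: [-0.6, 0.4, -0.5]
width: 0.026
finger_force: 30.0
```

```bash
cat > e3.py <<'E'
from h import *
import sys
np.set_printoptions(precision=4,suppress=True)
o=robot.get_obs(); print(o["tool_pos"],o["ee_rot"],o["width"],o["finger_force"],o["wrist_force"],o["time"])
a=list(map(float,sys.argv[1:])); plan(a[:3],down(np.radians(a[3])),int(a[4]))
E
python3 e3.py .6055 .022 .207 91.8 4
```

```text
[0.6045 0.02   0.2469] [-3.1413  0.0003  1.5973] 0.026027476892597764 30.000523030757904 [-0.5634  0.357  -0.5037] 14.8167
4 rows d [0.024 0.013 0.499] w [-0.001  0.001 -0.01 ]
```

carry_out:
  deltas:
    - {"dx":0.025,"dy":0.013,"dz":0.5,"wx":0,"wy":0,"wz":-0.01,"gripper":255}
    - {"dx":0.025,"dy":0.013,"dz":0.5,"wx":0,"wy":0,"wz":-0.01,"gripper":255}
    - {"dx":0.025,"dy":0.013,"dz":0.5,"wx":0,"wy":0,"wz":-0.01,"gripper":255}
    - {"dx":0.025,"dy":0.013,"dz":0.5,"wx":0,"wy":0,"wz":-0.01,"gripper":255}
    - {"dx":0,"dy":0,"dz":0,"wx":0,"wy":0,"wz":0,"gripper":255}
    - {"dx":0,"dy":0,"dz":0,"wx":0,"wy":0,"wz":0,"gripper":255}

```text
time: 15.32
tool_pos: [0.6061, 0.0251, 0.2049]
ee_rot: [-3.139, -0.001, 1.608]
wrist_force: [0.1, 0.0, -0.5]
width: 0.0254
finger_force: 29.9
```

```bash
python3 e3.py .6055 .022 .2035 91.8 2; python3 - <<'E'
from h import *
c=snap("wrist","w5"); x=proj(c,[.602,.122,.1025]); print(x)
x0,y0=[int(v) for v in x-[65,50]]; print(x0,y0); crop("w5",x0,y0,x0+130,y0+100,6,"w5g")
E
```

```text
[0.6061 0.0251 0.2049] [-3.1393 -0.0014  1.6079] 0.02537632926065737 29.897717535495758 [ 0.1032  0.0431 -0.4721] 15.3167
2 rows d [-0.076 -0.018  0.036] w [-0.01  -0.006  0.024]
[316.71911076  80.85037875]
251 30
```

View pics/w5g.png

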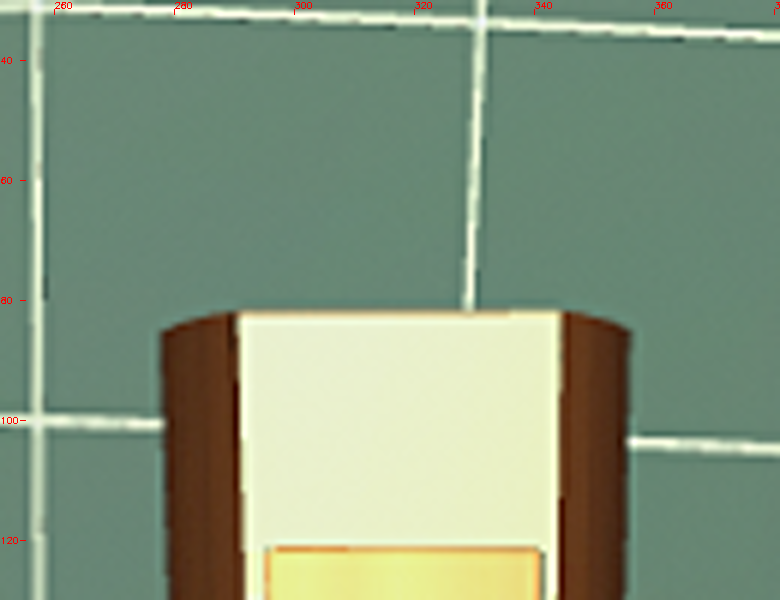

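The crop shows the slip end spanning display x 265–541, centred on the flat's 243–558, so the sideways offset is under 0.5 mm. The flat's lean reads about 1.3°. I'm lowering the last 1.5 mm and opening.

carry_out:
  deltas:
    - {"dx":0,"dy":0,"dz":0.03,"wx":0,"wy":0,"wz":0,"gripper":255}
    - {"dx":0,"dy":0,"dz":0.03,"wx":0,"wy":0,"wz":0,"gripper":255}
    - {"dx":0,"dy":0,"dz":0,"wx":0,"wy":0,"wz":0,"gripper":255}

```text
time: 15.62
tool_pos: [0.6065, 0.0245, 0.2054]
ee_rot: [3.141, -0.001, 1.607]
wrist_force: [0.5, 0.3, -0.3]
width: 0.0258
finger_force: 29.9
```

carry_out:
  deltas:
    - {"dx":0,"dy":0,"dz":0.05,"wx":0,"wy":0,"wz":0,"gripper":255}
    - {"dx":0,"dy":0,"dz":0,"wx":0,"wy":0,"wz":0,"gripper":255}
    - {"dx":0,"dy":0,"dz":0,"wx":0,"wy":0,"wz":0,"gripper":255}

```text
time: 15.87
tool_pos: [0.6064, 0.0244, 0.2045]
ee_rot: [3.141, -0.001, 1.607]
wrist_force: [0.1, 0.0, -0.8]
width: 0.0255
finger_force: 29.9
```

carry_out:
  deltas:
    - {"dx":0,"dy":0,"dz":0.05,"wx":0,"wy":0,"wz":0,"gripper":255}
    - {"dx":0,"dy":0,"dz":0,"wx":0,"wy":0,"wz":0,"gripper":255}
    - {"dx":0,"dy":0,"dz":0,"wx":0,"wy":0,"wz":0,"gripper":255}

```text
time: 16.12
tool_pos: [0.6064, 0.0244, 0.2034]
ee_rot: [3.141, -0.001, 1.607]
wrist_force: [-0.2, -0.6, 0.6]
width: 0.0259
finger_force: 29.9
```

carry_out:
  deltas:
    - {"dx":0,"dy":0,"dz":0.04,"wx":0,"wy":0,"wz":0,"gripper":255}
    - {"dx":0,"dy":0,"dz":0,"wx":0,"wy":0,"wz":0,"gripper":255}
    - {"dx":0,"dy":0,"dz":0,"wx":0,"wy":0,"wz":0,"gripper":255}

```text
time: 16.37
tool_pos: [0.6065, 0.0244, 0.2031]
ee_rot: [3.141, -0.001, 1.607]
wrist_force: [-0.7, 0.7, 1.7]
width: 0.0261
finger_force: 29.9
```

Contact made (1.7 N upward at TCP z 0.203), so I'm releasing and lifting.

carry_out:
  deltas:
    - {"dx":0,"dy":0,"dz":0,"wx":0,"wy":0,"wz":0,"gripper":180}
    - {"dx":0,"dy":0,"dz":0,"wx":0,"wy":0,"wz":0,"gripper":100}
    - {"dx":0,"dy":0,"dz":0,"wx":0,"wy":0,"wz":0,"gripper":0}
    - {"dx":0,"dy":0,"dz":0,"wx":0,"wy":0,"wz":0,"gripper":0}
    - {"dx":0,"dy":0,"dz":0,"wx":0,"wy":0,"wz":0,"gripper":0}
    - {"dx":0,"dy":0,"dz":-0.5,"wx":0,"wy":0,"wz":0,"gripper":0}
    - {"dx":0,"dy":0,"dz":-0.8,"wx":0,"wy":0,"wz":0,"gripper":0}
    - {"dx":0,"dy":0,"dz":-0.8,"wx":0,"wy":0,"wz":0,"gripper":0}
    - {"dx":0,"dy":0,"dz":-0.8,"wx":0,"wy":0,"wz":0,"gripper":0}
    - {"dx":0,"dy":0,"dz":-0.8,"wx":0,"wy":0,"wz":0,"gripper":0}
    - {"dx":0,"dy":0,"dz":0,"wx":0,"wy":0,"wz":0,"gripper":0}

```text
time: 17.28
tool_pos: [0.6078, 0.0243, 0.2819]
ee_rot: [3.133, -0.0, 1.607]
wrist_force: [1.0, 0.6, 0.9]
width: 0.0908
finger_force: 0.0
```

```bash
python3 e3.py .513 -.2885 .22 187.7 19;python3 e3.py .513 -.2885 .22 7.7 19; python3 - <<'E'
from h import *
c=snap("wrist","w6"); o=robot.get_obs(); print(o["joint_positions"])
x=proj(c,[.6035,.09,.11]); x0,y0=[int(max(0,v)) for v in x-[65,65]]; print(x0,y0); crop("w6",x0,y0,x0+130,y0+100,6,"w6g")
E
```

```text
[0.6078 0.0243 0.2819] [ 3.1327 -0.0003  1.6066] 0.090815002000976 0.0 [1.0192 0.616  0.8716] 17.2833
19 rows d [-0.421 -0.873  0.159] w [ 0.003  0.003 -0.732]
[0.6078 0.0243 0.2819] [ 3.1327 -0.0003  1.6066] 0.090815002000976 0.0 [1.0192 0.616  0.8716] 17.2833
19 rows d [-0.88   0.338  0.163] w [ 0.003 -0.003  0.646]
[-5.37212266e-02  2.17861320e-01  1.26777382e+00  1.10721565e-03
  1.64993564e+00 -8.94689947e-02]
248 67
```

View pics/w6g.png

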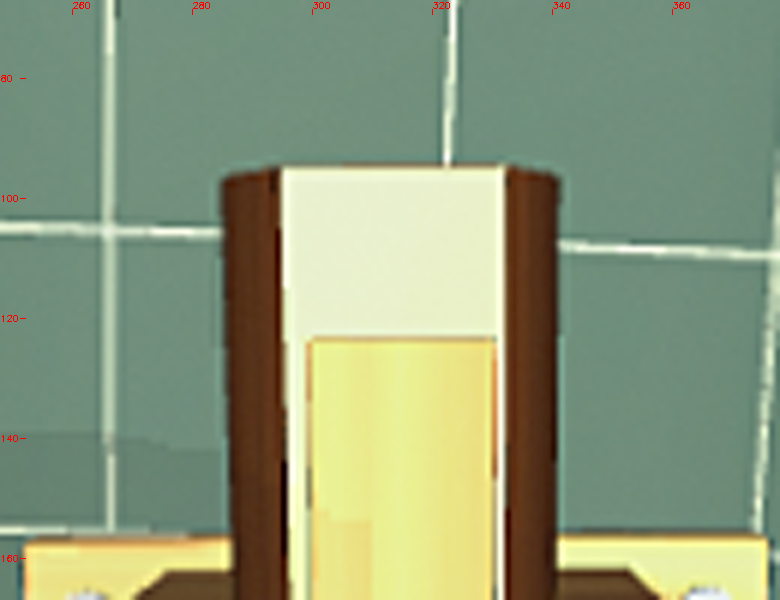

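The view shows the slip resting along the flat. Its end spans display x 310–496 against the flat's 285–505, so it's about 1 mm off, and the roller lean is about 1.4°. Now to the tin.

```bash
python3 - <<'E'
from h import *
o=robot.get_obs(); s=plan([.513,-.2885,.22],Ro.from_euler("xyz",o["ee_rot"]),17); plan([.513,-.2885,.22],down(np.radians(7.7)),14,start=s)
E
```

```text
17 rows d [-0.91  -0.311  0.173] w [0. 0. 0.]
14 rows d [0. 0. 0.] w [ 0.003 -0.003  0.876]
```

carry_out:
  deltas:
    - {"dx":-0.91,"dy":-0.31,"dz":0.17,"wx":0,"wy":0,"wz":0,"gripper":0}
    - {"dx":-0.91,"dy":-0.31,"dz":0.17,"wx":0,"wy":0,"wz":0,"gripper":0}
    - {"dx":-0.91,"dy":-0.31,"dz":0.17,"wx":0,"wy":0,"wz":0,"gripper":0}
    - {"dx":-0.91,"dy":-0.31,"dz":0.17,"wx":0,"wy":0,"wz":0,"gripper":0}
    - {"dx":-0.91,"dy":-0.31,"dz":0.17,"wx":0,"wy":0,"wz":0,"gripper":0}
    - {"dx":-0.91,"dy":-0.31,"dz":0.17,"wx":0,"wy":0,"wz":0,"gripper":0}
    - {"dx":-0.91,"dy":-0.31,"dz":0.17,"wx":0,"wy":0,"wz":0,"gripper":0}
    - {"dx":-0.91,"dy":-0.31,"dz":0.17,"wx":0,"wy":0,"wz":0,"gripper":0}
    - {"dx":-0.91,"dy":-0.31,"dz":0.17,"wx":0,"wy":0,"wz":0,"gripper":0}
    - {"dx":-0.91,"dy":-0.31,"dz":0.17,"wx":0,"wy":0,"wz":0,"gripper":0}
    - {"dx":-0.91,"dy":-0.31,"dz":0.17,"wx":0,"wy":0,"wz":0,"gripper":0}
    - {"dx":-0.91,"dy":-0.31,"dz":0.17,"wx":0,"wy":0,"wz":0,"gripper":0}
    - {"dx":-0.91,"dy":-0.31,"dz":0.17,"wx":0,"wy":0,"wz":0,"gripper":0}
    - {"dx":-0.91,"dy":-0.31,"dz":0.17,"wx":0,"wy":0,"wz":0,"gripper":0}
    - {"dx":-0.91,"dy":-0.31,"dz":0.17,"wx":0,"wy":0,"wz":0,"gripper":0}
    - {"dx":-0.91,"dy":-0.31,"dz":0.17,"wx":0,"wy":0,"wz":0,"gripper":0}
    - {"dx":-0.91,"dy":-0.31,"dz":0.17,"wx":0,"wy":0,"wz":0,"gripper":0}

```text
time: 18.75
tool_pos: [0.5114, -0.2891, 0.2169]
ee_rot: [-3.14, -0.002, 1.607]
wrist_force: [0.7, 0.5, -0.4]
width: 0.0938
finger_force: 0.0
```

carry_out:
  deltas:
    - {"dx":0,"dy":0,"dz":0,"wx":0,"wy":0,"wz":0.876,"gripper":0}
    - {"dx":0,"dy":0,"dz":0,"wx":0,"wy":0,"wz":0.876,"gripper":0}
    - {"dx":0,"dy":0,"dz":0,"wx":0,"wy":0,"wz":0.876,"gripper":0}
    - {"dx":0,"dy":0,"dz":0,"wx":0,"wy":0,"wz":0.876,"gripper":0}
    - {"dx":0,"dy":0,"dz":0,"wx":0,"wy":0,"wz":0.876,"gripper":0}
    - {"dx":0,"dy":0,"dz":0,"wx":0,"wy":0,"wz":0.876,"gripper":0}
    - {"dx":0,"dy":0,"dz":0,"wx":0,"wy":0,"wz":0.876,"gripper":0}
    - {"dx":0,"dy":0,"dz":0,"wx":0,"wy":0,"wz":0.876,"gripper":0}
    - {"dx":0,"dy":0,"dz":0,"wx":0,"wy":0,"wz":0.876,"gripper":0}
    - {"dx":0,"dy":0,"dz":0,"wx":0,"wy":0,"wz":0.876,"gripper":0}
    - {"dx":0,"dy":0,"dz":0,"wx":0,"wy":0,"wz":0.876,"gripper":0}
    - {"dx":0,"dy":0,"dz":0,"wx":0,"wy":0,"wz":0.876,"gripper":0}
    - {"dx":0,"dy":0,"dz":0,"wx":0,"wy":0,"wz":0.876,"gripper":0}
    - {"dx":0,"dy":0,"dz":0,"wx":0,"wy":0,"wz":0.876,"gripper":0}
    - {"dx":0,"dy":0,"dz":0,"wx":0,"wy":0,"wz":0,"gripper":0}
    - {"dx":0,"dy":0,"dz":0,"wx":0,"wy":0,"wz":0,"gripper":0}

```text
time: 20.08
tool_pos: [0.5118, -0.2884, 0.2174]
ee_rot: [-3.139, 0.001, 0.138]
wrist_force: [-0.2, 0.8, 0.0]
width: 0.0939
finger_force: 0.0
```

```bash
python3 e3.py .513 -.2885 .115 7.7 7; python3 - <<'E'
from h import *
np.set_printoptions(precision=4,suppress=True)
c=snap("wrist","w7"); im=cv2.imread("pics/w7.png"); h=cv2.cvtColor(im,cv2.COLOR_BGR2HSV)
k=((h[...,2]>140)&(h[...,1]<40)).astype(np.uint8); k[265:]=0; k=cv2.morphologyEx(k,cv2.MORPH_OPEN,np.ones((3,3)))
n,lab,st,ce=cv2.connectedComponentsWithStats(k)
q=[proj(c,[.513+a*np.cos(.134)-b*np.sin(.134),-.2885+a*np.sin(.134)+b*np.cos(.134),.024]) for a,b in((-.06,-.028),(.06,-.028),(.06,.028),(-.06,.028))]; print(np.array(q))
for i in range(1,n):
    if st[i,4]>1500:
        pts=np.argwhere(lab==i)[:,::-1].astype(np.float32); r=cv2.minAreaRect(pts); bx=np.array([atz(c,*p,.024) for p in cv2.boxPoints(r)]); e=[bx[1]-bx[0],bx[2]-bx[1]]; L=max(e,key=lambda v:np.linalg.norm(v)); print(st[i],r,bx.mean(0),[np.linalg.norm(v) for v in e],np.degrees(np.arctan2(L[1],L[0])))
E
```

```text
[ 0.5118 -0.2884  0.2174] [-3.1393  0.0008  0.1375] 0.09392212310771571 0.0 [-0.2279  0.7538  0.0402] 20.0833
7 rows d [0.008 0.003 0.731] w [-0.003  0.001  0.004]
[[344.2601 258.1179]
 [347.6296 138.5199]
 [287.1214 138.291 ]
 [289.6558 257.9003]]
[  453     0   187   265 26682] ((546.0, 132.0), (264.0, 186.0), 90.0) [ 0.6011 -0.5072  0.024 ] [np.float64(0.17958186921664276), np.float64(0.2711707851569649)] -158.2012284854628
[ 291  137   58  119 5507] ((319.4999694824219, 195.99996948242188), (117.99998474121094, 56.99999237060547), 90.0) [ 0.5156 -0.2904  0.024 ] [np.float64(0.052693913598631285), np.float64(0.11795423290458554)] -170.65861336404973
```

The wrist check puts the tin at about (0.515, -0.290), yaw about 8°, height 24 mm, 118×53 mm, which agrees, so I'm descending.

carry_out:
  deltas:
    - {"dx":0.02,"dy":0.01,"dz":0.8,"wx":0,"wy":0,"wz":-0.01,"gripper":0}
    - {"dx":0.02,"dy":0.01,"dz":0.8,"wx":0,"wy":0,"wz":-0.01,"gripper":0}
    - {"dx":0.02,"dy":0.01,"dz":0.8,"wx":0,"wy":0,"wz":-0.01,"gripper":0}
    - {"dx":0.02,"dy":0.01,"dz":0.8,"wx":0,"wy":0,"wz":-0.01,"gripper":0}
    - {"dx":0.02,"dy":0.01,"dz":0.8,"wx":0,"wy":0,"wz":-0.01,"gripper":0}
    - {"dx":0.02,"dy":0.01,"dz":0.7,"wx":0,"wy":0,"wz":-0.01,"gripper":0}
    - {"dx":0.02,"dy":0.01,"dz":0.6,"wx":0,"wy":0,"wz":-0.01,"gripper":0}
    - {"dx":0,"dy":0,"dz":0,"wx":0,"wy":0,"wz":0,"gripper":0}
    - {"dx":0,"dy":0,"dz":0,"wx":0,"wy":0,"wz":0,"gripper":0}

```text
time: 20.88
tool_pos: [0.5148, -0.2892, 0.1116]
ee_rot: [-3.139, 0.001, 0.144]
wrist_force: [0.4, 0.3, 1.2]
width: 0.0938
finger_force: 0.0
```

carry_out:
  deltas:
    - {"dx":0,"dy":0,"dz":0.22,"wx":0,"wy":0,"wz":0,"gripper":0}
    - {"dx":0,"dy":0,"dz":0.22,"wx":0,"wy":0,"wz":0,"gripper":60}
    - {"dx":0,"dy":0,"dz":0,"wx":0,"wy":0,"wz":0,"gripper":110}
    - {"dx":0,"dy":0,"dz":0,"wx":0,"wy":0,"wz":0,"gripper":180}
    - {"dx":0,"dy":0,"dz":0,"wx":0,"wy":0,"wz":0,"gripper":180}
    - {"dx":0,"dy":0,"dz":0,"wx":0,"wy":0,"wz":0,"gripper":180}
    - {"dx":0,"dy":0,"dz":0,"wx":0,"wy":0,"wz":0,"gripper":180}
    - {"dx":0,"dy":0,"dz":0,"wx":0,"wy":0,"wz":0,"gripper":180}
    - {"dx":0,"dy":0,"dz":0,"wx":0,"wy":0,"wz":0,"gripper":180}

```text
time: 21.63
tool_pos: [0.5153, -0.2896, 0.104]
ee_rot: [-3.141, -0.001, 0.143]
wrist_force: [-0.7, -0.5, 1.3]
width: 0.0559
finger_force: 30.0
```

carry_out:
  deltas:
    - {"dx":0,"dy":0,"dz":-0.3,"wx":0,"wy":0,"wz":0,"gripper":180}
    - {"dx":0,"dy":0,"dz":-0.7,"wx":0,"wy":0,"wz":0,"gripper":180}
    - {"dx":0,"dy":0,"dz":-0.9,"wx":0,"wy":0,"wz":0,"gripper":180}
    - {"dx":0,"dy":0,"dz":-0.9,"wx":0,"wy":0,"wz":0,"gripper":180}
    - {"dx":0,"dy":0,"dz":-0.9,"wx":0,"wy":0,"wz":0,"gripper":180}
    - {"dx":0,"dy":0,"dz":-0.9,"wx":0,"wy":0,"wz":0,"gripper":180}
    - {"dx":0,"dy":0,"dz":-0.9,"wx":0,"wy":0,"wz":0,"gripper":180}
    - {"dx":0,"dy":0,"dz":-0.9,"wx":0,"wy":0,"wz":0,"gripper":180}
    - {"dx":0,"dy":0,"dz":-0.9,"wx":0,"wy":0,"wz":0,"gripper":180}
    - {"dx":0,"dy":0,"dz":-0.9,"wx":0,"wy":0,"wz":0,"gripper":180}
    - {"dx":0,"dy":0,"dz":-0.5,"wx":0,"wy":0,"wz":0,"gripper":180}

```text
time: 22.55
tool_pos: [0.5153, -0.2898, 0.2799]
ee_rot: [3.141, -0.002, 0.143]
wrist_force: [0.6, -0.9, -1.9]
width: 0.0556
finger_force: 30.0
```

```bash
python3 - <<'E'
from h import *
o=robot.get_obs(); p=o["tool_pos"]; print(p,o["width"],o["finger_force"])
s=plan(p,down(1.607),15); plan([.6065,.024,.27],down(1.607),18,start=s)
E
```

```text
[ 0.51534511 -0.28976473  0.27992759] 0.05560972717764622 29.9994957447052
15 rows d [0. 0. 0.] w [ 0.001 -0.001 -0.813]
18 rows d [0.862 0.285 0.028] w [0. 0. 0.]
```

carry_out:
  deltas:
    - {"dx":0,"dy":0,"dz":0,"wx":0,"wy":0,"wz":-0.813,"gripper":180}
    - {"dx":0,"dy":0,"dz":0,"wx":0,"wy":0,"wz":-0.813,"gripper":180}
    - {"dx":0,"dy":0,"dz":0,"wx":0,"wy":0,"wz":-0.813,"gripper":180}
    - {"dx":0,"dy":0,"dz":0,"wx":0,"wy":0,"wz":-0.813,"gripper":180}
    - {"dx":0,"dy":0,"dz":0,"wx":0,"wy":0,"wz":-0.813,"gripper":180}
    - {"dx":0,"dy":0,"dz":0,"wx":0,"wy":0,"wz":-0.813,"gripper":180}
    - {"dx":0,"dy":0,"dz":0,"wx":0,"wy":0,"wz":-0.813,"gripper":180}
    - {"dx":0,"dy":0,"dz":0,"wx":0,"wy":0,"wz":-0.813,"gripper":180}
    - {"dx":0,"dy":0,"dz":0,"wx":0,"wy":0,"wz":-0.813,"gripper":180}
    - {"dx":0,"dy":0,"dz":0,"wx":0,"wy":0,"wz":-0.813,"gripper":180}
    - {"dx":0,"dy":0,"dz":0,"wx":0,"wy":0,"wz":-0.813,"gripper":180}
    - {"dx":0,"dy":0,"dz":0,"wx":0,"wy":0,"wz":-0.813,"gripper":180}
    - {"dx":0,"dy":0,"dz":0,"wx":0,"wy":0,"wz":-0.813,"gripper":180}
    - {"dx":0,"dy":0,"dz":0,"wx":0,"wy":0,"wz":-0.813,"gripper":180}
    - {"dx":0,"dy":0,"dz":0,"wx":0,"wy":0,"wz":-0.813,"gripper":180}

```text
time: 23.8
tool_pos: [0.5149, -0.2894, 0.2768]
ee_rot: [-3.141, -0.002, 1.612]
wrist_force: [0.1, -0.4, -1.9]
width: 0.0558
finger_force: 30.0
```

carry_out:
  deltas:
    - {"dx":0.862,"dy":0.285,"dz":0.028,"wx":0,"wy":0,"wz":0,"gripper":180}
    - {"dx":0.862,"dy":0.285,"dz":0.028,"wx":0,"wy":0,"wz":0,"gripper":180}
    - {"dx":0.862,"dy":0.285,"dz":0.028,"wx":0,"wy":0,"wz":0,"gripper":180}
    - {"dx":0.862,"dy":0.285,"dz":0.028,"wx":0,"wy":0,"wz":0,"gripper":180}
    - {"dx":0.862,"dy":0.285,"dz":0.028,"wx":0,"wy":0,"wz":0,"gripper":180}
    - {"dx":0.862,"dy":0.285,"dz":0.028,"wx":0,"wy":0,"wz":0,"gripper":180}
    - {"dx":0.862,"dy":0.285,"dz":0.028,"wx":0,"wy":0,"wz":0,"gripper":180}
    - {"dx":0.862,"dy":0.285,"dz":0.028,"wx":0,"wy":0,"wz":0,"gripper":180}
    - {"dx":0.862,"dy":0.285,"dz":0.028,"wx":0,"wy":0,"wz":0,"gripper":180}
    - {"dx":0.862,"dy":0.285,"dz":0.028,"wx":0,"wy":0,"wz":0,"gripper":180}
    - {"dx":0.862,"dy":0.285,"dz":0.028,"wx":0,"wy":0,"wz":0,"gripper":180}
    - {"dx":0.862,"dy":0.285,"dz":0.028,"wx":0,"wy":0,"wz":0,"gripper":180}
    - {"dx":0.862,"dy":0.285,"dz":0.028,"wx":0,"wy":0,"wz":0,"gripper":180}
    - {"dx":0.862,"dy":0.285,"dz":0.028,"wx":0,"wy":0,"wz":0,"gripper":180}
    - {"dx":0.862,"dy":0.285,"dz":0.028,"wx":0,"wy":0,"wz":0,"gripper":180}
    - {"dx":0.862,"dy":0.285,"dz":0.028,"wx":0,"wy":0,"wz":0,"gripper":180}
    - {"dx":0.862,"dy":0.285,"dz":0.028,"wx":0,"wy":0,"wz":0,"gripper":180}
    - {"dx":0.862,"dy":0.285,"dz":0.028,"wx":0,"wy":0,"wz":0,"gripper":180}
    - {"dx":0,"dy":0,"dz":0,"wx":0,"wy":0,"wz":0,"gripper":180}
    - {"dx":0,"dy":0,"dz":0,"wx":0,"wy":0,"wz":0,"gripper":180}

```text
time: 25.47
tool_pos: [0.6063, 0.0248, 0.2671]
ee_rot: [-3.14, -0.001, 1.608]
wrist_force: [0.2, -1.1, -3.0]
width: 0.0558
finger_force: 30.0
```

```bash
python3 e3.py .6065 .024 .228 92.1 4
```

```text
[0.6063 0.0248 0.2671] [-3.1401 -0.0007  1.6083] 0.05578818097728642 29.9993634223938 [ 0.2155 -1.0848 -2.9631] 25.4667
4 rows d [-0.01   0.003  0.488] w [-0.003 -0.001  0.002]
```

carry_out:
  deltas:
    - {"dx":-0.01,"dy":0,"dz":0.49,"wx":0,"wy":0,"wz":0,"gripper":180}
    - {"dx":-0.01,"dy":0,"dz":0.49,"wx":0,"wy":0,"wz":0,"gripper":180}
    - {"dx":-0.01,"dy":0,"dz":0.49,"wx":0,"wy":0,"wz":0,"gripper":180}
    - {"dx":-0.01,"dy":0,"dz":0.49,"wx":0,"wy":0,"wz":0,"gripper":180}
    - {"dx":0,"dy":0,"dz":0,"wx":0,"wy":0,"wz":0,"gripper":180}
    - {"dx":0,"dy":0,"dz":0,"wx":0,"wy":0,"wz":0,"gripper":180}

```text
time: 25.97
tool_pos: [0.606, 0.023, 0.2271]
ee_rot: [-3.139, -0.001, 1.606]
wrist_force: [0.2, -0.0, -1.2]
width: 0.0558
finger_force: 30.0
```

```bash
python3 e3.py .6065 .024 .221 92.1 1; python3 - <<'E'
from h import *
c=snap("wrist","w8"); x=proj(c,[.6035,.09,.11]); print(x,proj(c,[.6045,.084,.145])); x0,y0=[int(max(0,v)) for v in x-[75,70]]; print(x0,y0); crop("w8",x0,y0,x0+150,y0+118,5,"w8g")
E
```

```text
[0.606  0.023  0.2271] [-3.139  -0.0013  1.606 ] 0.05578557337906969 29.99947428703308 [ 0.2258 -0.0088 -1.1635] 25.9667
1 rows d [0.049 0.03  0.303] w [-0.022 -0.011 -0.012]
[317.58681975 131.88687621] [318.85174755 143.73071884]
242 61
```

View pics/w8g.png

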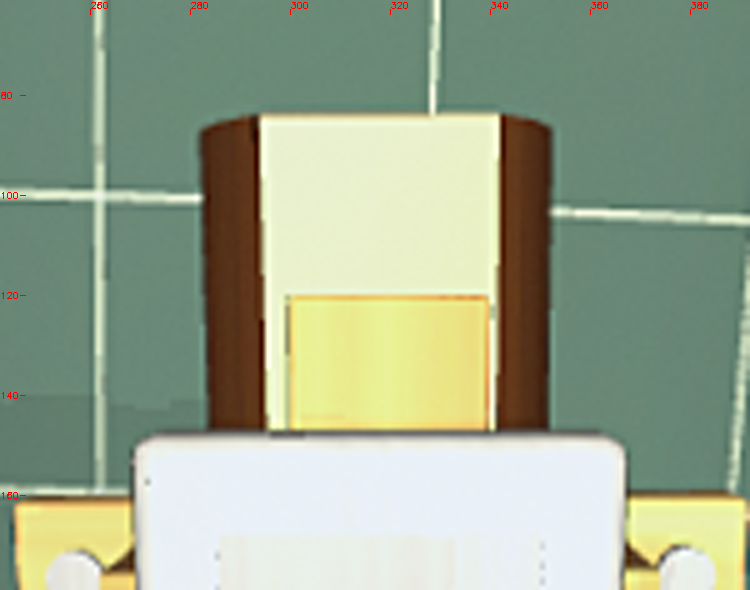

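The tin's edge spans display x 134–626 (centre 380) against the slip's 290–488 (centre 389), so it's about 1 mm off and parallel. I'm nudging +1 mm across and lowering gently.

carry_out:
  deltas:
    - {"dx":0,"dy":0.05,"dz":0.1,"wx":0,"wy":0,"wz":0,"gripper":180}
    - {"dx":0,"dy":0,"dz":0.1,"wx":0,"wy":0,"wz":0,"gripper":180}
    - {"dx":0,"dy":0,"dz":0,"wx":0,"wy":0,"wz":0,"gripper":180}
    - {"dx":0,"dy":0,"dz":0,"wx":0,"wy":0,"wz":0,"gripper":180}

```text
time: 26.35
tool_pos: [0.6077, 0.0235, 0.2249]
ee_rot: [3.141, -0.001, 1.607]
wrist_force: [0.9, 1.1, -2.2]
width: 0.0558
finger_force: 30.0
```

carry_out:
  deltas:
    - {"dx":0,"dy":0,"dz":0.06,"wx":0,"wy":0,"wz":0,"gripper":180}
    - {"dx":0,"dy":0,"dz":0,"wx":0,"wy":0,"wz":0,"gripper":180}
    - {"dx":0,"dy":0,"dz":0,"wx":0,"wy":0,"wz":0,"gripper":180}

```text
time: 26.6
tool_pos: [0.6076, 0.0235, 0.2236]
ee_rot: [3.141, -0.001, 1.607]
wrist_force: [-0.3, -0.6, -2.6]
width: 0.0556
finger_force: 30.0
```

carry_out:
  deltas:
    - {"dx":0,"dy":0,"dz":0.05,"wx":0,"wy":0,"wz":0,"gripper":180}
    - {"dx":0,"dy":0,"dz":0,"wx":0,"wy":0,"wz":0,"gripper":180}
    - {"dx":0,"dy":0,"dz":0,"wx":0,"wy":0,"wz":0,"gripper":180}

```text
time: 26.85
tool_pos: [0.6075, 0.0234, 0.2225]
ee_rot: [3.141, -0.001, 1.607]
wrist_force: [0.0, 0.2, -2.7]
width: 0.0558
finger_force: 30.0
```

carry_out:
  deltas:
    - {"dx":0,"dy":0,"dz":0.04,"wx":0,"wy":0,"wz":0,"gripper":180}
    - {"dx":0,"dy":0,"dz":0,"wx":0,"wy":0,"wz":0,"gripper":180}
    - {"dx":0,"dy":0,"dz":0,"wx":0,"wy":0,"wz":0,"gripper":180}

```text
time: 27.1
tool_pos: [0.6076, 0.0234, 0.2218]
ee_rot: [3.141, -0.001, 1.607]
wrist_force: [-0.2, -0.4, -2.4]
width: 0.0559
finger_force: 30.0
```

carry_out:
  deltas:
    - {"dx":0,"dy":0,"dz":0.04,"wx":0,"wy":0,"wz":0,"gripper":180}
    - {"dx":0,"dy":0,"dz":0,"wx":0,"wy":0,"wz":0,"gripper":180}
    - {"dx":0,"dy":0,"dz":0,"wx":0,"wy":0,"wz":0,"gripper":180}

```text
time: 27.35
tool_pos: [0.6076, 0.0235, 0.2218]
ee_rot: [3.14, -0.001, 1.607]
wrist_force: [-2.4, 0.1, 1.4]
width: 0.0559
finger_force: 30.0
```

carry_out:
  deltas:
    - {"dx":0,"dy":0,"dz":0.03,"wx":0,"wy":0,"wz":0,"gripper":180}
    - {"dx":0,"dy":0,"dz":0,"wx":0,"wy":0,"wz":0,"gripper":180}
    - {"dx":0,"dy":0,"dz":0,"wx":0,"wy":0,"wz":0,"gripper":180}

```text
time: 27.6
tool_pos: [0.6076, 0.0235, 0.2217]
ee_rot: [3.14, -0.001, 1.607]
wrist_force: [-2.0, -0.6, 5.2]
width: 0.056
finger_force: 30.0
```

Contact made, with the tin's weight now on the slip. I'm easing up a touch, opening and retreating straight up.

carry_out:
  deltas:
    - {"dx":0,"dy":0,"dz":-0.03,"wx":0,"wy":0,"wz":0,"gripper":180}
    - {"dx":0,"dy":0,"dz":0,"wx":0,"wy":0,"wz":0,"gripper":100}
    - {"dx":0,"dy":0,"dz":0,"wx":0,"wy":0,"wz":0,"gripper":50}
    - {"dx":0,"dy":0,"dz":0,"wx":0,"wy":0,"wz":0,"gripper":0}
    - {"dx":0,"dy":0,"dz":0,"wx":0,"wy":0,"wz":0,"gripper":0}
    - {"dx":0,"dy":0,"dz":0,"wx":0,"wy":0,"wz":0,"gripper":0}
    - {"dx":0,"dy":0,"dz":-0.5,"wx":0,"wy":0,"wz":0,"gripper":0}
    - {"dx":0,"dy":0,"dz":-0.8,"wx":0,"wy":0,"wz":0,"gripper":0}
    - {"dx":0,"dy":0,"dz":-0.8,"wx":0,"wy":0,"wz":0,"gripper":0}
    - {"dx":0,"dy":0,"dz":-0.8,"wx":0,"wy":0,"wz":0,"gripper":0}
    - {"dx":0,"dy":0,"dz":-0.8,"wx":0,"wy":0,"wz":0,"gripper":0}
    - {"dx":0,"dy":0,"dz":0,"wx":0,"wy":0,"wz":0,"gripper":0}
    - {"dx":0,"dy":0,"dz":0,"wx":0,"wy":0,"wz":0,"gripper":0}

```text
time: 28.68
tool_pos: [0.608, 0.0233, 0.2966]
ee_rot: [3.138, -0.001, 1.607]
wrist_force: [-0.4, 0.4, 0.1]
width: 0.0941
finger_force: 0.0
```

```bash
python3 - <<'E'
from h import *
np.set_printoptions(precision=2,suppress=True)
o=robot.get_obs(); print(o["tool_pos"],o["wrist_force"],o["width"])
c=snap("wrist","w9"); im=cv2.imread("pics/w9.png"); h=cv2.cvtColor(im,cv2.COLOR_BGR2HSV).astype(int)
print("end-flat px",proj(c,[.603,.122,.1025]),"slip end",proj(c,[.604,.099,.1175]),"tin end",proj(c,[.6045,.0835,.1415]))
def runs(v):
    e=int(proj(c,[.603,v[0],v[1]])[1]); row=h[e]; brown=(row[:,0]<15)&(row[:,1]>90)&(row[:,2]<140); pale=(row[:,2]>150)&(row[:,1]<45); yel=(row[:,0]>15)&(row[:,0]<35)&(row[:,1]>60)&(row[:,2]>150)
    for n,m in(("brown",brown),("pale",pale),("yel",yel)):
        x=np.flatnonzero(m[240:400])+240; 
        if len(x): s=np.split(x,np.flatnonzero(np.diff(x)>1)+1); print(e,n,[(int(a[0]),int(a[-1])) for a in s if len(a)>2])
for v in((.115,.1025),(.092,.1175),(.07,.1415),(.05,.1415)): runs(v)
E
```

```text
[0.61 0.02 0.3 ] [-0.38  0.41  0.14] 0.09413279883166867
end-flat px [314.86  94.89] slip end [315.02 120.74] tin end [314.84 139.99]
102 brown [(288, 295), (333, 339)]
102 pale [(297, 331)]
128 brown [(288, 296), (333, 339)]
128 pale [(373, 375)]
128 yel [(301, 329)]
156 pale [(284, 350)]
156 yel [(255, 283), (352, 374)]
181 pale [(285, 350)]
181 yel [(257, 283), (351, 373)]
```

The pixel runs agree at this pose: flat centre 314, slip centre 315, tin centre 317 (about 1.7 mm off), with no lean visible. Nothing is touching the gripper, so I'm handing in.

```bash
python3 -c "
from bench import robot
print(robot.close_job())"
```

```text
the job is handed in; nothing more can be done
None
```

I handed the job in at about 29 s of the 72 s allowed: the roller's flat is up within about 3°, the slip is about 1 mm off its middle and the tin about 2 mm off the slip; the hand-in returned no verdict.

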